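Tug-test the clip stands and set aside the weak ones

TASK

Three alike clip stands under the lamp bar each hold a red-headed gauge. Tug every gauge straight out by about 10 mm (at least 5, never more than 15, so that its clip keeps hold of it) to feel how firmly it is gripped; then carry each stand whose clip slips at only a small part of a sound clip's force (there are one or two such), gauge and all, to the orange tray and stand it upright on the floor of the tray. The sound stands are left standing in their places with their gauges in; tip nothing over and do not disturb the other things on the bench.

Things in the scene. Friction and masses are not known exactly. Their poses are not given: they have to be found in the camera images.
- rack: Fixed plywood board, x -50 to +80, 500 (y), 8 thick, under the three clip stands; origin at its underside; +x to the far side. A stop strip 8 high at x -40 to -34 keeps the stands from sliding to the robot. A lamp bar along y above it, x -17 to +17 here, 168 to 188 mm above the table, posts at y +-240, passes close behind and above the gauge heads: an upright gripper does not fit; lean it about 35 degrees.
- gauge_a: Pull gauge, 40 g; origin at the centre of its red head, 20 wide (its y) x 12 (x) x 14 high (z). A steel strip 15 wide, 4 thick, 50 long runs from it along -z into the clip, 31 mm deep. At the start +z leans 35 degrees (0.61 rad) from vertical to the robot's side: pull along +z. The head's underside is 19 mm from the jaws. Either way along z a sound clip slips at about 5 to 7 N, a weak one at 1 to 1.5 N.
- jaw_a: Brass sprung moving jaw of stand a, 15 wide, 20 long, pressing gauge a's strip against the blue fixed jaw from the far side; its origin is of no use.
- stand_a: Stand a (holds gauge a): point on its underside, z up, +x to the far side. Steel base x -44 to +48, y +-28, 20 high, with a blue spring clip leaning 35 degrees to -x. It stands loose just behind the stop strip, about 0.95 kg. All stands look alike.
- clip_a (a point): Grasp point of stand a: in its blue fixed jaw, 28 wide in y, 10 thick, leaning 35 degrees to -x, reaching 52 up the lean from the base's top. This point is 38 up the lean, 49 above the underside, 25 to -x of the foot point; axes as the foot's. Grip across y, leaning like the jaw, the gauge's head standing between the fingers above; 40 mm from the head's centre at the start.
- gauge_b: Pull gauge, 40 g; origin at the centre of its red head, 20 wide (its y) x 12 (x) x 14 high (z). A steel strip 15 wide, 4 thick, 50 long runs from it along -z into the clip, 31 mm deep. At the start +z leans 35 degrees (0.61 rad) from vertical to the robot's side: pull along +z. The head's underside is 19 mm from the jaws. Either way along z a sound clip slips at about 5 to 7 N, a weak one at 1 to 1.5 N.
- jaw_b: Brass sprung moving jaw of stand b, 15 wide, 20 long, pressing gauge b's strip against the blue fixed jaw from the far side; its origin is of no use.
- stand_b: Stand b (holds gauge b): point on its underside, z up, +x to the far side. Steel base x -44 to +48, y +-28, 20 high, with a blue spring clip leaning 35 degrees to -x. It stands loose just behind the stop strip, about 0.95 kg. All stands look alike.
- clip_b (a point): Grasp point of stand b: in its blue fixed jaw, 28 wide in y, 10 thick, leaning 35 degrees to -x, reaching 52 up the lean from the base's top. This point is 38 up the lean, 49 above the underside, 25 to -x of the foot point; axes as the foot's. Grip across y, leaning like the jaw, the gauge's head standing between the fingers above; 40 mm from the head's centre at the start.
- gauge_c: Pull gauge, 40 g; origin at the centre of its red head, 20 wide (its y) x 12 (x) x 14 high (z). A steel strip 15 wide, 4 thick, 50 long runs from it along -z into the clip, 31 mm deep. At the start +z leans 35 degrees (0.61 rad) from vertical to the robot's side: pull along +z. The head's underside is 19 mm from the jaws. Either way along z a sound clip slips at about 5 to 7 N, a weak one at 1 to 1.5 N.
- jaw_c: Brass sprung moving jaw of stand c, 15 wide, 20 long, pressing gauge c's strip against the blue fixed jaw from the far side; its origin is of no use.
- stand_c: Stand c (holds gauge c): point on its underside, z up, +x to the far side. Steel base x -44 to +48, y +-28, 20 high, with a blue spring clip leaning 35 degrees to -x. It stands loose just behind the stop strip, about 0.95 kg. All stands look alike.
- clip_c (a point): Grasp point of stand c: in its blue fixed jaw, 28 wide in y, 10 thick, leaning 35 degrees to -x, reaching 52 up the lean from the base's top. This point is 38 up the lean, 49 above the underside, 25 to -x of the foot point; axes as the foot's. Grip across y, leaning like the jaw, the gauge's head standing between the fingers above; 40 mm from the head's centre at the start.
- repair_tray: Orange plastic tray, outside 140 (x) x 210 (y) x 25 high, walls and floor 5 thick, fixed; origin under its centre. It has room for two stands side by side along its y (about 50 mm to either side of the centre), their x along its x.
- parts_tray: Bystander: green tray of clock parts, the same size as the orange one, fixed.
- jar: Bystander: amber glass jar with brass cap, diameter 42, 75 tall; origin at its underside.
- barrel_1: Bystander: brass spring barrel, diameter 26, 22 tall, on the rack board; origin at its underside.
- barrel_2: Bystander: copper disc, diameter 24, 20 tall, on the rack board; origin at its underside.
- movement: Bystander: black clock movement, 85 x 85 x 30 with a brass arbor to 42 high; origin at its underside.
- screwdriver: Bystander: screwdriver, 150 long; origin at its underside, lying along its x.
- loupe: Bystander: black eyeglass cup, diameter 40, 32 tall; origin at its underside.
- weight: Bystander: brass clock weight, diameter 36, 52 tall; origin at its underside.
Mind the look-alikes: they are no part of the job. What is shaped like the stand_c but purple is not meant.

How it is judged (in metres and radians):
On the way, in this order (a step that is already met when the one before it is completed fails the run):
1. every gauge has been drawn out 4 to 18 mm while all the stands are still at their places (distance between gauge_a and clip_a between 0.0441 and 0.0581 m and distance between gauge_b and clip_b between 0.0441 and 0.0581 m and distance between gauge_c and clip_c between 0.0441 and 0.0581 m and distance of each of stand_a, stand_b, stand_c from where it was at the start of the episode below 0.03 m and angle between each of stand_a, stand_b, stand_c's own z axis and vertical below 0.1 rad), for 0.2 s.
2. each weak stand (jaw pressing its gauge with under 3 N) stands in the orange tray, each sound one at its place (((contact force between jaw_a and gauge_a below 3 N and x of stand_a in the frame of repair_tray between -0.065 and 0.065 m and y of stand_a in the frame of repair_tray between -0.1 and 0.1 m and z of stand_a in the frame of repair_tray below 0.012 m and angle between stand_a's own z axis and vertical below 0.1 rad) or (contact force between jaw_a and gauge_a above 3 N and distance of stand_a from where it was at the start of the episode below 0.03 m and angle between stand_a's own z axis and vertical below 0.1 rad)) and ((contact force between jaw_b and gauge_b below 3 N and x of stand_b in the frame of repair_tray between -0.065 and 0.065 m and y of stand_b in the frame of repair_tray between -0.1 and 0.1 m and z of stand_b in the frame of repair_tray below 0.012 m and angle between stand_b's own z axis and vertical below 0.1 rad) or (contact force between jaw_b and gauge_b above 3 N and distance of stand_b from where it was at the start of the episode below 0.03 m and angle between stand_b's own z axis and vertical below 0.1 rad)) and ((contact force between jaw_c and gauge_c below 3 N and x of stand_c in the frame of repair_tray between -0.065 and 0.065 m and y of stand_c in the frame of repair_tray between -0.1 and 0.1 m and z of stand_c in the frame of repair_tray below 0.012 m and angle between stand_c's own z axis and vertical below 0.1 rad) or (contact force between jaw_c and gauge_c above 3 N and distance of stand_c from where it was at the start of the episode below 0.03 m and angle between stand_c's own z axis and vertical below 0.1 rad))), for 0.2 s.
At the end, for the whole second after the job is handed in: Every gauge is in its clip, drawn out 4 to 18 mm; each weak stand is upright (0.1 rad), foot point inside the orange tray, underside within 12 mm of the tray's underside (flat on its floor); each sound stand is upright and within 30 mm of its start; all at rest (all of step 2 and distance between gauge_a and clip_a between 0.0441 and 0.0581 m and distance between gauge_b and clip_b between 0.0441 and 0.0581 m and distance between gauge_c and clip_c between 0.0441 and 0.0581 m and linear speed of each of gauge_a, gauge_b, gauge_c, stand_a, stand_b, stand_c below 0.02 m/s); the robot touches nothing.
It fails at once if a stand is tipped over (more than 0.6 rad) (angle between any of stand_a, stand_b, stand_c's own z axis and vertical above 0.6 rad).
It fails at once if a gauge is drawn out by more than 20 mm (distance between gauge_a and clip_a above 0.0601 m or distance between gauge_b and clip_b above 0.0601 m or distance between gauge_c and clip_c above 0.0601 m).
It fails at once if a bystander is moved by more than 30 mm (distance of any of jar, barrel_1, barrel_2, movement, screwdriver, loupe, weight from where it was at the start of the episode above 0.03 m).
It also fails if it takes over 72 s, if anything falls off the work surface, if the arm or the gripper's body presses on something with over 40 N, if the wrist force passes 120 N, or if a joint passes its speed limit or range.

ROBOT

A 6-joint arm with a two-finger parallel gripper is mounted at the origin on the work surface. World frame = base frame: x ahead of the robot, y to its left, z up, the work surface at z = 0. Lengths are in mm, angles in rad, forces in N, time in s.
With the tool pointing down it reaches from about 350 to 775 mm from the base axis. Payload 7.3 kg.
Tool frame: the origin (TCP) lies at the very end of the fingers, on their centre line; the grasp point (between the pads) lies 19 mm behind it; z points along the fingers, y is the line along which they close (so a half turn about z gives the same grasp; the last joint's range is limited). The gripper opens to 92 mm and grips with 3 to 60 N. Pads are 19 mm wide; open, the fingers measure 130 mm over their backs; the gripper's body (75 mm by 190 mm) begins 47 mm behind the grasp point.
Start: joints at [1.077, 0.342, 1.524, -0, 1.275, -0.146], TCP at [178.922, 493.591, 226.741] pointing down, gripper open.
Joint ranges: [-2.53, 2.53], [-0.77, 2.02], [0.04, 2.7], [-1, 4.14], [0.28, 2.66], [-3.11, 3.11]. Speed limits (rad/s): [2.57, 2.57, 3.14, 3.14, 3.14, 3.14].

INTERFACE

Orientations are given as [roll, pitch, yaw] about the fixed x, y, z axes, in that order (R = Rz(yaw) Ry(pitch) Rx(roll)).
In Python, from plant import * gives the robot as it stands.
- The arm moves only by the tool arm_command, never from a script. Its arguments are lists of equal length, an entry for each row: "gripper": the finger opening in mm, from 0 to 91.8; "dp": the shift along the tool's x, y, z in units of 25 mm (1.0 is 25 mm), a list of three; "twist": the turn about the tool's z in units of 5 degrees (1.0 is 5 degrees). A call has exactly 5 rows; each row shifts and turns the commanded pose from where the row before left it, along the tool's axes as they then stand; what a row does not reach is not made up. A row lasts 1/8 s, in which the tool goes at most 62.5 mm and 10.7 degrees, less where a joint would pass 70% of its speed; a pose out of reach is approached as far as the arm can. A call is refused whole if a number of a shift passes 1 or a number of a turn 1, either way. A call with a gripper value outside its range is refused whole. The fingers move at their own pace and stop on an object; the grip force is fixed at half the most. Time passes only in rows, so rows that do not move let the fingers close, or fill a call up. It gives the time, the measured TCP pose, the force, the opening and the grip force at its end, in the units of the state.
- get_obs(): the state, without advancing time (a new reading comes with each control period).
- capture(name): name is "side" or "top" or "wrist"; returns the picture (420x560x3 uint8, red, green, blue); there is no depth.
- get_calibration(name): a dict with "mtx" (3x3 intrinsics, pixels), "position" and "attitude" of the camera in the world; the wrist camera has in their place "mount" (4x4, takes a point from camera to tool coordinates, whose origin is the TCP and whose axes are the flange's). Camera axes: x right, y down, z forward; pixel columns grow to the right and rows downward; lengths in mm; the calibration is good to about 2 mm. A picture is of the moment at which its call begins: read the wrist's pose just before it. get_calibration takes no time and is no camera call.
- close_job(): hands the job in; it is judged then, once.
The state is a dict: "time": time; "joint_positions": joint angles; "dq": joint speeds; "tau": joint torques, N m; "tool_pos": TCP position; "tcp_rot": TCP orientation; "contact_force": force on the tool from outside, world axes, zero at the start; "moment": the same for the moment, N m; "grip_width": finger opening in mm; "finger_force": force on a finger pad.
Only numpy, scipy, OpenCV 4.12 (cv2) and the standard library are available. Lean on these libraries where they do the work, as an engineer would, in place of code of your own. Each camera call takes 0.05 s, during which the arm holds its last target. There are 200 camera calls.

## Working session

There is one attempt and no reset: what is moved stays moved. The work goes in short steps, Python scripts to look and compute and a tool call to move; the robot and the scene stay as the last step left them, time stands still between calls to the robot, and variables do not carry over. Pictures are saved under pics/ and viewed, at most 10 in all, crops included, and the job is handed in when it is done.

Besides the shell and the picture viewer there is one more tool, called in YAML: its name, and indented under it one key for each argument. arm_command: Moves the arm, as the interface text tells. Its arguments: {"type":"object","properties":{"gripper":{"type":"array"},"dp":{"type":"array"},"twist":{"type":"array"}},"required":["gripper","dp","twist"]}

```bash
mkdir -p pics; ls
cat > h.py <<'E'
from plant import *
import numpy as np, cv2
from scipy.spatial.transform import Rotation as R
def snap(n,f):
    im=np.array(capture(n)); cv2.imwrite('pics/'+f,cv2.cvtColor(im,cv2.COLOR_RGB2BGR)); return im
E
python3 - <<'E'
from h import *
for n in ["side","top","wrist"]:
    snap(n,n+"0.png"); print(n,get_calibration(n))
print(get_obs())
E
```

```text
pics
side {'mtx': array([[406.32774746,   0.        , 280.68999577],
       [  0.        , 406.32774746, 209.68569762],
       [  0.        ,   0.        ,   1.        ]]), 'position': array([ 244.38645719, -791.92605742,  632.01264407]), 'attitude': array([-2.14339901, -0.02294998, -0.35157823])}
top {'mtx': array([[414.8235438 ,   0.        , 284.76945394],
       [  0.        , 414.8235438 , 216.18644989],
       [  0.        ,   0.        ,   1.        ]]), 'position': array([4.19576047e+02, 1.20801436e+00, 1.24792256e+03]), 'attitude': array([-3.03345905,  0.00446503, -1.55416858])}
wrist {'mtx': array([[298.9304448 ,   0.        , 282.83212617],
       [  0.        , 298.9304448 , 212.17557051],
       [  0.        ,   0.        ,   1.        ]]), 'mount': array([[ 3.01825540e-04, -9.57712127e-01, -2.87727981e-01,
         7.83112817e+01],
       [ 9.99999819e-01,  4.38803052e-04, -4.11574565e-04,
         1.13398855e-01],
       [ 5.20425869e-04, -2.87727804e-01,  9.57712086e-01,
        -1.58178677e+02],
       [ 0.00000000e+00,  0.00000000e+00,  0.00000000e+00,
         1.00000000e+00]])}
{'time': 0.15, 'joint_positions': array([ 1.07698778e+00,  3.42574631e-01,  1.52477248e+00, -2.06476179e-05,
        1.27538281e+00, -1.45988785e-01]), 'dq': array([ 0.00030728, -0.00081837, -0.00165828,  0.00073837,  0.00065637,
        0.00085778]), 'tau': array([ 1.09065630e-03, -4.31469119e+01, -2.44355035e+01,  7.16107129e-02,
        5.37945027e-02, -9.40932273e-05]), 'tool_pos': array([178.78655848, 493.31185441, 226.2071683 ]), 'tcp_rot': array([-3.14046462e+00, -1.45901709e-04,  2.79377883e+00]), 'contact_force': array([0.56025384, 0.03627674, 0.70153526]), 'moment': array([ 0.01380041,  0.01893507, -0.01717748]), 'finger_force': 0.0, 'grip_width': 91.88199348269835}
```

View pics/side0.png

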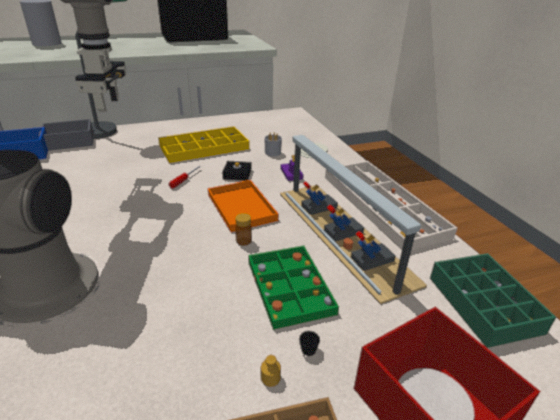

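View pics/top0.png

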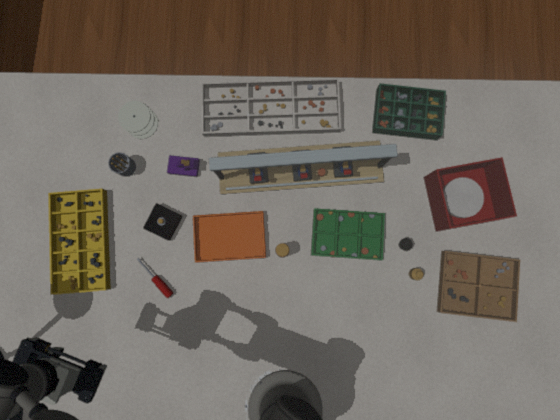

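Run:
```python
import cv2,numpy as np
a=cv2.imread('pics/top0.png')[130:205,150:410]; b=cv2.imread('pics/side0.png')[120:300,270:430]
a=cv2.resize(a,None,fx=3,fy=3,interpolation=cv2.INTER_CUBIC); b=cv2.resize(b,None,fx=2,fy=2,interpolation=cv2.INTER_CUBIC)
c=np.zeros((225+360,780,3),np.uint8); c[:225]=a; c[225:,:320]=b; cv2.imwrite('pics/crop1.png',c)
for f in('top0','side0'):
    im=cv2.imread(f'pics/{f}.png'); h=cv2.cvtColor(im,cv2.COLOR_BGR2HSV)
    m=(((h[...,0]<6)|(h[...,0]>174))&(h[...,1]>140)&(h[...,2]>70)).astype(np.uint8)
    n,l,s,ce=cv2.connectedComponentsWithStats(m)
    print(f,[(s[i,4],ce[i].round(1).tolist()) for i in range(1,n) if 4<s[i,4]<400])
```

```text
top0 [(np.int32(327), [480.7, 203.4]), (np.int32(20), [346.9, 171.6]), (np.int32(68), [467.6, 173.8]), (np.int32(12), [304.2, 175.2]), (np.int32(32), [450.0, 177.4]), (np.int32(20), [257.6, 178.0]), (np.int32(148), [161.2, 286.3])]
side0 [(np.int32(122), [178.0, 180.2]), (np.int32(21), [306.3, 184.6]), (np.int32(43), [330.7, 208.3]), (np.int32(44), [359.8, 234.8])]
```

arm_command:
  gripper: [91,91,91,91,91]
  dp:
    - [0,0,0]
    - [0,0,0]
    - [0,0,0]
    - [0,0,0]
    - [0,0,0]
  twist:
    - [0,1,0]
    - [0,0,0]
    - [0,0,0]
    - [0,0,0]
    - [0,0,0]

```text
$.twist[0]: bad value
```

View pics/crop1.png

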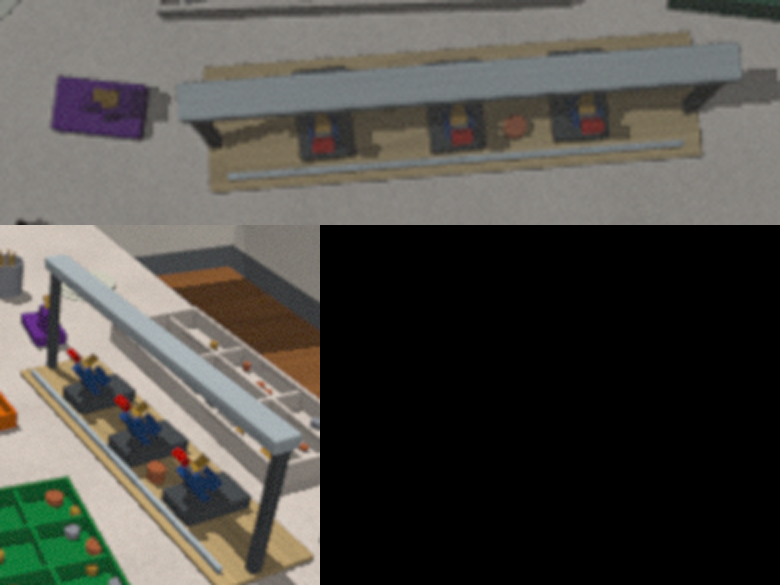

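Run:
```python
from h import *
def ray(n,uv):
    c=get_calibration(n); Rm=R.from_euler('xyz',c['attitude']).as_matrix()
    d=Rm@np.linalg.inv(c['mtx'])@[*uv,1]; return c['position'],d/np.linalg.norm(d)
T=[(257.6,178),(304.2,175.2),(346.9,171.6)];S=[(306.3,184.6),(330.7,208.3),(359.8,234.8)]
for t,s in zip(T,S):
    p,d=ray('top',t);q,e=ray('side',s)
    A=np.c_[d,-e];x=np.linalg.lstsq(A,q-p,rcond=None)[0]
    print((p+x[0]*d).round(1),(q+x[1]*e).round(1))
def pl(uv,z,n='top'):
    p,d=ray(n,uv);return (p+d*(z-p[2])/d[2]).round(1)
print('tray corners z25',[pl(u,25) for u in[(194,214),(266,211),(268,259),(196,262)]])
print('green',[pl(u,25) for u in[(314,209),(384,210),(383,259),(311,254)]])
print('purple',pl((184,165),20), 'jar',pl((281,250),70),'board',[pl(u,8) for u in[(220,192),(384,183),(384,142),(219,152)]])
```

```text
[652.5  87.2  92. ] [654.1  86.6  92.3]
[662.2 -44.6  93.8] [663.2 -44.9  94. ]
[ 674.5 -165.2   93.9] [ 676.4 -166.1   94.5]
tray corners z25 [array([554.4, 278.5,  25. ]), array([566.8,  64.9,  25. ]), array([425.1,  56. ,  25. ]), array([412.9, 267. ,  25. ])]
green [array([575.1, -77.6,  25. ]), array([ 575.4, -285.2,   25. ]), array([ 430.7, -281. ,   25. ]), array([441.8, -70. ,  25. ])]
purple [703.4 315.9  20. ] jar [450.9  17.7  70. ] board [array([624.6, 206.3,   8. ]), array([ 660. , -289.9,    8. ]), array([ 787.5, -291.1,    8. ]), array([748.4, 213.5,   8. ])]
```

arm_command:
  gripper: [91,91,91,91,91]
  dp:
    - [0,0,-1]
    - [0,0,-1]
    - [0,0,-1]
    - [0,0,-1]
    - [0,0,-1]
  twist: [-0.98,-0.98,-0.98,-0.98,-0.98]

```text
time: 0.78
tool_pos: [178.8, 493.4, 352.3]
tcp_rot: [-3.141, -0.0, -3.059]
contact_force: [0.7, -0.3, -0.1]
grip_width: 90.6
finger_force: 0.0
```

arm_command:
  gripper: [91,91,91,91,91]
  dp:
    - [-0.8,-1,0]
    - [-0.8,-1,0]
    - [-0.8,-1,0]
    - [-0.8,-1,0]
    - [-0.8,-1,0]
  twist: [0,0,0,0,0]

```text
time: 1.4
tool_pos: [289.1, 376.0, 351.5]
tcp_rot: [-3.141, -0.0, -3.062]
contact_force: [0.3, 1.2, 0.1]
grip_width: 91.2
finger_force: 0.0
```

arm_command:
  gripper: [91,91,91,91,91]
  dp:
    - [-0.8,-1,0]
    - [-0.8,-1,0]
    - [-0.8,-1,0]
    - [-0.8,-1,0]
    - [-0.8,-1,0]
  twist: [0,0,0,0,0]

```text
time: 2.02
tool_pos: [398.7, 259.4, 351.5]
tcp_rot: [-3.142, -0.0, -3.062]
contact_force: [-0.4, -0.0, -0.4]
grip_width: 90.9
finger_force: 0.0
```

arm_command:
  gripper: [91,91,91,91,91]
  dp:
    - [-0.8,-1,0]
    - [-0.8,-1,0]
    - [-0.8,-1,0]
    - [-0.8,-1,0]
    - [-0.8,-1,0]
  twist: [0,0,0,0,0]

```text
time: 2.65
tool_pos: [508.4, 142.8, 351.4]
tcp_rot: [3.141, -0.001, -3.062]
contact_force: [-0.3, -0.6, -0.1]
grip_width: 90.9
finger_force: 0.0
```

arm_command:
  gripper: [91,91,91,91,91]
  dp:
    - [-0.8,-1,0]
    - [-0.8,-1,0]
    - [-0.8,-1,0]
    - [-0.8,-1,0]
    - [-0.8,0,0]
  twist: [0,0,0,0,0]

```text
time: 3.28
tool_pos: [616.2, 50.0, 351.2]
tcp_rot: [-3.141, -0.001, -3.064]
contact_force: [0.5, 0.7, 0.3]
grip_width: 91.1
finger_force: 0.0
```

arm_command:
  gripper: [91,91,91,91,91]
  dp:
    - [-1,0,0]
    - [-1,0,0]
    - [-1,0,0]
    - [-1,0,0]
    - [-1,0,0]
  twist: [0,0,0,0,0]

```text
time: 3.9
tool_pos: [740.7, 62.0, 351.3]
tcp_rot: [3.141, -0.001, -3.062]
contact_force: [0.9, 0.2, 1.3]
grip_width: 90.9
finger_force: 0.0
```

arm_command:
  gripper: [91,91,91,91,91]
  dp:
    - [-1,0,0]
    - [-1,0,0]
    - [-1,0,0]
    - [-1,0,0]
    - [-1,0,0]
  twist: [0,0,0,0,0]

```text
time: 4.53
tool_pos: [801.6, 66.6, 320.7]
tcp_rot: [-3.142, 0.057, -3.062]
contact_force: [0.3, -0.4, 1.1]
grip_width: 90.9
finger_force: 0.0
```

arm_command:
  gripper: [91,91,91,91,91]
  dp:
    - [-1,0,-0.5]
    - [-1,0,-0.5]
    - [-1,0,-0.5]
    - [-1,0,-0.5]
    - [-1,0,-0.5]
  twist: [0,0,0,0,0]

```text
time: 5.15
tool_pos: [820.7, 67.8, 338.8]
tcp_rot: [3.141, 0.144, -3.062]
contact_force: [0.6, -1.1, -0.5]
grip_width: 91.2
finger_force: 0.0
```

```bash
python3 -c "
from h import *
print(get_obs()['joint_positions'].round(3),get_obs()['tcp_rot'].round(3))"
```

```text
[-0.016  0.995  0.037  0.015  1.967 -1.66 ] [ 3.141  0.144 -3.062]
```

arm_command:
  gripper: [91,91,91,91,91]
  dp:
    - [-1,0,-0.5]
    - [-1,0,-0.5]
    - [-1,0,-0.5]
    - [-1,0,-0.5]
    - [-1,0,-0.5]
  twist: [0,0,0,0,0]

```text
time: 5.78
tool_pos: [835.9, 68.7, 366.0]
tcp_rot: [3.141, 0.233, -3.062]
contact_force: [-0.2, -0.5, -0.9]
grip_width: 91.0
finger_force: 0.0
```

arm_command:
  gripper: [91,91,91,91,91]
  dp:
    - [-1,0,-0.5]
    - [-1,0,-0.5]
    - [-1,0,-0.5]
    - [-1,0,-0.5]
    - [-1,0,-0.5]
  twist: [0,0,0,0,0]

```text
time: 6.4
tool_pos: [846.4, 69.4, 401.0]
tcp_rot: [3.141, 0.322, -3.062]
contact_force: [0.4, -0.6, 0.8]
grip_width: 90.9
finger_force: 0.0
```

arm_command:
  gripper: [91,91,91,91,91]
  dp:
    - [-1,0,-0.5]
    - [-1,0,-0.5]
    - [-1,0,-0.5]
    - [-1,0,-0.5]
    - [-1,0,-0.5]
  twist: [0,0,0,0,0]

```text
time: 7.02
tool_pos: [852.1, 69.6, 442.3]
tcp_rot: [3.14, 0.411, -3.062]
contact_force: [-0.2, 0.0, 0.3]
grip_width: 91.0
finger_force: 0.0
```

arm_command:
  gripper: [91,91,91,91,91]
  dp:
    - [-1,0,-0.5]
    - [-1,0,-0.5]
    - [-1,0,-0.5]
    - [-1,0,-0.5]
    - [-1,0,-0.5]
  twist: [0,0,0,0,0]

```text
time: 7.65
tool_pos: [852.4, 69.4, 488.7]
tcp_rot: [3.14, 0.5, -3.062]
contact_force: [0.3, -0.2, -0.2]
grip_width: 91.2
finger_force: 0.0
```

arm_command:
  gripper: [91,91,91,91,91]
  dp:
    - [-1,0,-0.5]
    - [-1,0,-0.5]
    - [-1,0,-0.5]
    - [-1,0,-0.5]
    - [-1,0,-0.5]
  twist: [0,0,0,0,0]

```text
time: 8.28
tool_pos: [847.0, 68.8, 539.0]
tcp_rot: [3.14, 0.588, -3.062]
contact_force: [0.5, -0.4, 0.0]
grip_width: 90.9
finger_force: 0.0
```

arm_command:
  gripper: [91,91,91,91,91]
  dp:
    - [-1,0,-0.5]
    - [0.5,0,0]
    - [1,-0.15,0]
    - [1,-0.15,0]
    - [1,-0.15,0]
  twist: [0,0,0,0,0]

```text
time: 8.9
tool_pos: [773.4, 51.6, 499.1]
tcp_rot: [3.14, 0.605, -3.062]
contact_force: [-0.6, -0.5, -0.3]
grip_width: 91.0
finger_force: 0.0
```

arm_command:
  gripper: [91,91,91,91,91]
  dp:
    - [1,-0.15,0]
    - [1,-0.15,0]
    - [1,-0.15,0]
    - [1,-0.15,0]
    - [1,-0.15,0]
  twist: [0,0,0,0,0]

```text
time: 9.52
tool_pos: [672.6, 24.7, 427.9]
tcp_rot: [3.14, 0.605, -3.062]
contact_force: [-0.2, 0.5, -0.1]
grip_width: 91.1
finger_force: 0.0
```

arm_command:
  gripper: [91,91,91,91,91]
  dp:
    - [1,-0.15,0]
    - [1,-0.15,0]
    - [1,-0.15,0]
    - [1,-0.15,0]
    - [1,-0.15,0]
  twist: [0,0,0,0,0]

```text
time: 10.15
tool_pos: [571.7, -2.1, 356.9]
tcp_rot: [3.14, 0.605, -3.062]
contact_force: [-0.3, 0.0, 0.0]
grip_width: 91.0
finger_force: 0.0
```

arm_command:
  gripper: [91,91,91,91,91]
  dp:
    - [1,-0.2,0]
    - [1,-0.2,0]
    - [1,-0.2,0]
    - [0,0,0]
    - [0,0,0]
  twist: [0,0,0,0,0]

```text
time: 10.78
tool_pos: [513.0, -22.0, 315.4]
tcp_rot: [3.141, 0.607, -3.062]
contact_force: [0.5, 0.9, 0.1]
grip_width: 90.7
finger_force: 0.0
```

```bash
python3 -c "
from h import *
o=get_obs(); print(o['tool_pos'],o['tcp_rot'],o['joint_positions'].round(3)); np.savez('w1.npz',p=o['tool_pos'],r=o['tcp_rot'])
snap('wrist','w1.png')"
```

```text
[513.00290754 -22.04714377 315.42052649] [ 3.14093953  0.60656414 -3.06235944] [-0.34  -0.051  1.907  0.348  0.751 -2.181]
```

View pics/w1.png

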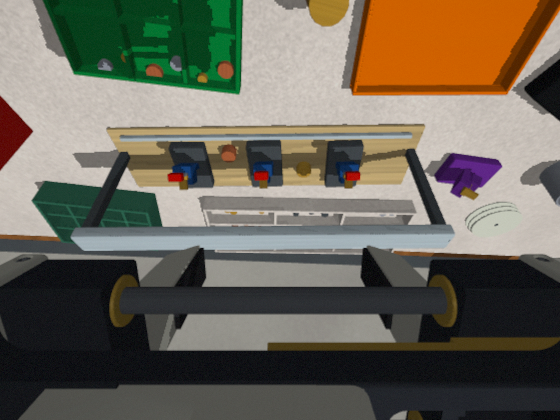

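```bash
cat >> h.py <<'E'
def cam(n,pose=None):
    c=get_calibration(n)
    if n!='wrist': return R.from_euler('xyz',c['attitude']).as_matrix(),c['position'],c['mtx']
    p,r=pose; Rt=R.from_euler('xyz',r).as_matrix(); m=c['mount']
    return Rt@m[:3,:3],Rt@m[:3,3]+p,c['mtx']
def ray(n,uv,pose=None):
    Rm,p,K=cam(n,pose); d=Rm@np.linalg.inv(K)@[*uv,1]; return p,d/np.linalg.norm(d)
def pl(uv,z,n='top',pose=None):
    p,d=ray(n,uv,pose); return p+d*(z-p[2])/d[2]
def tri(rs):
    A=sum(np.eye(3)-np.outer(d,d) for p,d in rs); b=sum((np.eye(3)-np.outer(d,d))@p for p,d in rs)
    x=np.linalg.solve(A,b); return x,[round(np.linalg.norm(np.cross(x-p,d)),1) for p,d in rs]
def reds(im,lo=4,hi=2000):
    h=cv2.cvtColor(im,cv2.COLOR_RGB2HSV)
    m=(((h[...,0]<6)|(h[...,0]>174))&(h[...,1]>140)&(h[...,2]>70)).astype(np.uint8)
    n,l,s,ce=cv2.connectedComponentsWithStats(m)
    return [(int(s[i,4]),ce[i].round(1).tolist(),s[i,:4].tolist()) for i in range(1,n) if lo<s[i,4]<hi]
def tool(v,r): return (R.from_euler('xyz',r).as_matrix().T@v)/25
E
python3 - <<'E'
from h import *
w=np.load('w1.npz');P=(w['p'],w['r'])
im=cv2.cvtColor(cv2.imread('pics/w1.png'),cv2.COLOR_BGR2RGB)
rs=[x for x in reds(im) if 165<x[1][1]<190 and 150<x[1][0]<380]; print(rs)
rs=sorted(rs,key=lambda x:-x[1][0])
T=[(257.6,178),(304.2,175.2),(346.9,171.6)];S=[(306.3,184.6),(330.7,208.3),(359.8,234.8)]
for k in range(3):
    x,e=tri([ray('top',T[k]),ray('side',S[k]),ray('wrist',rs[k][1],P)]); print(x.round(1),e,'wrist@92',pl(rs[k][1],92,'wrist',P).round(1))
print('strip ends',[pl(u,16,'wrist',P).round(1) for u in[(122,138),(410,134)]])
c=cv2.resize(im[120:210,100:440],None,fx=2.3,fy=2.3,interpolation=cv2.INTER_CUBIC)
cv2.imwrite('pics/w1c.png',cv2.cvtColor(c,cv2.COLOR_RGB2BGR))
E
```

```text
[(123, [260.5, 175.4], [254, 171, 14, 10]), (116, [352.6, 175.7], [346, 171, 14, 10]), (123, [175.6, 176.6], [168, 173, 16, 9])]
[653.5  88.3  92. ] [np.float64(1.4), np.float64(1.3), np.float64(1.8)] wrist@92 [653.8  90.2  92. ]
[663.1 -43.4  92.8] [np.float64(1.4), np.float64(0.9), np.float64(1.5)] wrist@92 [663.7 -41.8  92. ]
[ 675.8 -164.7   92.8] [np.float64(1.3), np.float64(1.5), np.float64(1.1)] wrist@92 [ 675.8 -163.9   92. ]
strip ends [array([ 673.9, -262.9,   16. ]), array([630.5, 186.3,  16. ])]
```

View pics/w1c.png

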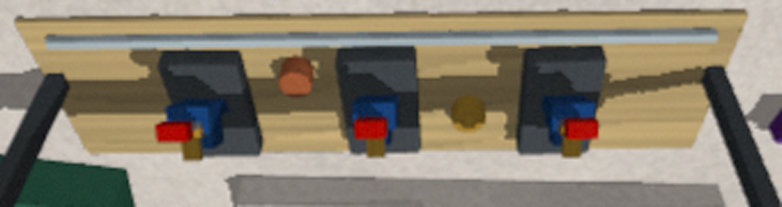

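Run:
```python
from h import *
o=get_obs();r=o['tcp_rot'];p=o['tool_pos']; z=R.from_euler('xyz',r).apply([0,0,1]);print(z)
for h in [(653.5,88.8,92),(663.2,-43,92.5),(675.8,-164.5,92.5)]:
    print(tool(np.array(h)+17*z-p,r).round(2))
```

```text
[ 0.56801974  0.04601908 -0.82172734]
[ 0.2   3.96 11.41]
[ 0.22 -1.33 11.38]
[ 0.12 -6.21 11.44]
```

arm_command:
  gripper: [60,60,60,60,60]
  dp:
    - [0.2,0.8,1]
    - [0,0.8,1]
    - [0,0.8,1]
    - [0,0.8,1]
    - [0,0.76,1]
  twist: [0,0,0,0,0]

```text
time: 11.45
tool_pos: [572.4, 83.7, 208.5]
tcp_rot: [3.14, 0.606, -3.062]
contact_force: [-0.3, -0.7, -0.8]
grip_width: 60.3
finger_force: 0.0
```

arm_command:
  gripper: [60,60,60,60,60]
  dp:
    - [0,0,1]
    - [0,0,1]
    - [0,0,1]
    - [0,0,0.5]
    - [0,0,0]
  twist: [0,0,0,0,0]

```text
time: 12.08
tool_pos: [624.3, 86.1, 145.6]
tcp_rot: [3.136, 0.588, -3.062]
contact_force: [0.9, 0.5, 0.9]
grip_width: 59.7
finger_force: 0.0
```

Run:
```python
from h import *
o=get_obs();r=o['tcp_rot'];p=o['tool_pos'];im=snap('wrist','w2.png')
z=R.from_euler('xyz',r).apply([0,0,1])
print(p,r,reds(im,20,5000))
for x in reds(im,20,5000):
    q=pl(x[1],93,'wrist',(p,r)); print(q.round(1),tool(q+17*z-p,r).round(2))
```

```text
[624.33986823  86.06397886 145.6221007 ] [ 3.13648441  0.58794428 -3.06217121] [(534, [112.6, 220.9], [96, 212, 34, 19]), (448, [283.5, 220.9], [271, 212, 26, 19])]
[662.3 -40.8  93. ] [ 0.24 -5.19  3.02]
[652.2  89.3  93. ] [0.23 0.03 3.05]
```

View pics/w2.png

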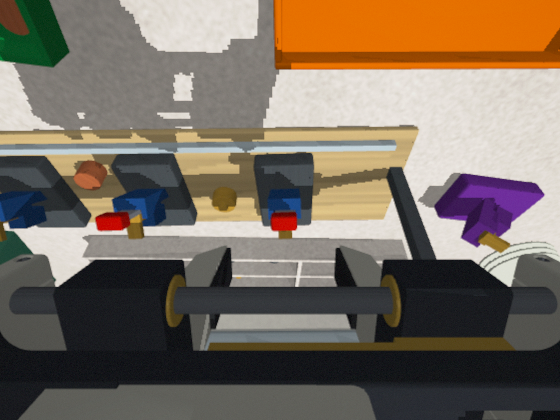

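```bash
python3 -c "
from h import *
print(get_obs()['joint_positions'].round(3))"
```

```text
[-0.013  0.382  1.896  0.203  0.283 -1.844]
```

arm_command:
  gripper: [60,60,60,60,60]
  dp:
    - [0.23,0.03,0.5]
    - [0,0,0.5]
    - [0,0,0.5]
    - [0,0,0.5]
    - [0,0,0]
  twist: [0,0,0,0,0]

```text
time: 12.75
tool_pos: [652.5, 87.9, 113.7]
tcp_rot: [3.131, 0.561, -3.062]
contact_force: [-0.0, 0.7, -0.0]
grip_width: 60.6
finger_force: 0.0
```

```bash
cat > d.py <<'E'
from h import *
import sys
o=get_obs();r=o['tcp_rot'];p=o['tool_pos'];im=np.array(capture('wrist'))
z=R.from_euler('xyz',r).apply([0,0,1])
print(o['time'],p.round(1),r.round(3),o['joint_positions'].round(3))
for x in reds(im,20,5000):
    q=pl(x[1],float(sys.argv[1]),'wrist',(p,r)); print(x,q.round(1),tool(q+17*z-p,r).round(2))
E
python3 d.py 93
```

```text
12.75 [652.5  87.9 113.7] [ 3.131  0.561 -3.062] [-0.011  0.479  1.828  0.21   0.283 -1.849]
(879, [74.6, 234.4], [52, 223, 46, 23]) [662.4 -41.   93. ] [ 0.46 -5.17  1.32]
(676, [284.6, 234.0], [269, 223, 32, 23]) [652.4  89.3  93. ] [0.44 0.05 1.38]
```

arm_command:
  gripper: [60,60,60,60,60]
  dp:
    - [0.42,0.05,0]
    - [0,0,0.5]
    - [0,0,0.5]
    - [0,0,0.3]
    - [0,0,0]
  twist: [0,0,0,0,0]

```text
time: 13.42
tool_pos: [665.8, 89.7, 91.2]
tcp_rot: [3.127, 0.54, -3.062]
contact_force: [-1.1, 1.4, 0.6]
grip_width: 60.0
finger_force: 0.0
```

```bash
python3 d.py 93
```

```text
13.425 [665.8  89.7  91.2] [ 3.127  0.54  -3.062] [-0.009  0.535  1.792  0.216  0.283 -1.854]
(927, [284.2, 251.9], [266, 239, 37, 27]) [652.4  89.4  93. ] [0.42 0.04 0.34]
(853, [45.2, 249.4], [14, 240, 55, 26]) [658.9 -37.1  93. ] [ 0.55 -5.03  0.19]
```

arm_command:
  gripper: [60,60,60,60,45]
  dp:
    - [0.25,0,0.2]
    - [0.25,0,0.2]
    - [0.02,0,0.03]
    - [0,0,0]
    - [0,0,0]
  twist: [0,0,0,0,0]

```text
time: 14.1
tool_pos: [663.9, 89.1, 82.9]
tcp_rot: [3.125, 0.528, -3.061]
contact_force: [-0.1, -0.9, -0.9]
grip_width: 53.7
finger_force: 0.0
```

```bash
python3 d.py 93
```

```text
14.1 [663.9  89.1  82.9] [ 3.125  0.528 -3.061] [-0.011  0.548  1.793  0.226  0.283 -1.867]
(991, [285.1, 266.7], [267, 253, 37, 28]) [652.4  89.3  93. ] [0.19 0.06 0.1 ]
(269, [55.9, 263.9], [46, 254, 18, 24]) [657.6 -28.5  93. ] [ 0.34 -4.66 -0.07]
```

arm_command:
  gripper: [45,40,15,15,15]
  dp:
    - [0.25,0.02,0.1]
    - [0,0,0]
    - [0,0,0]
    - [0,0,0]
    - [0,0,0]
  twist: [0,0,0,0,0]

```text
time: 14.78
tool_pos: [661.3, 89.4, 80.2]
tcp_rot: [3.123, 0.523, -3.061]
contact_force: [0.0, 1.2, 0.6]
grip_width: 19.6
finger_force: 30.0
```

arm_command:
  gripper: [15,15,15,15,15]
  dp:
    - [0,0,0]
    - [0,0,0]
    - [0,0,0]
    - [0,0,0]
    - [0,0,0]
  twist: [0,0,0,0,0]

```text
time: 15.4
tool_pos: [661.2, 89.3, 80.1]
tcp_rot: [3.123, 0.523, -3.061]
contact_force: [0.2, 2.4, 1.1]
grip_width: 19.9
finger_force: 30.0
```

```bash
python3 d.py 93
```

```text
15.4 [661.2  89.3  80.1] [ 3.123  0.523 -3.061] [-0.011  0.549  1.797  0.23   0.283 -1.871]
(204, [56.5, 270.7], [50, 261, 13, 22]) [657.1 -27.5  93. ] [ 0.21 -4.63 -0.12]
(999, [282.7, 273.2], [264, 260, 38, 27]) [652.   88.4  93. ] [0.07 0.   0.05]
```

arm_command:
  gripper: [15,15,15,15,15]
  dp:
    - [0.007,0,-0.08]
    - [0.007,0,-0.08]
    - [0.007,0,-0.08]
    - [0.007,0,-0.08]
    - [0.007,0,-0.08]
  twist: [0,0,0,0,0]

```text
time: 16.08
tool_pos: [655.1, 88.4, 88.1]
tcp_rot: [3.123, 0.521, -3.062]
contact_force: [0.4, -0.2, -5.8]
grip_width: 19.3
finger_force: 30.0
```

```bash
cat > f.py <<'E'
from h import *
o=get_obs();d=np.array([-.5736*.9965,-.5736*.084,.819])
print(o['contact_force'].round(2),'axial',(o['contact_force']@d).round(2),o['tool_pos'].round(1),((o['tool_pos'])@d).round(1))
E
python3 f.py;python3 d.py 100; python3 f.py
```

```text
[ 0.42 -0.24 -5.84] axial -5.01 [655.1  88.4  88.1] -306.5
16.075 [655.1  88.4  88.1] [ 3.123  0.521 -3.062] [-0.013  0.528  1.808  0.223  0.295 -1.866]
(559, [61.9, 267.0], [48, 256, 28, 26]) [648.7 -25.4 100. ] [ 0.3  -4.5  -0.12]
(998, [282.7, 273.2], [264, 260, 38, 27]) [647.4  87.7 100. ] [0.03 0.   0.11]
[-0.32  0.14 -4.53] axial -3.54 [655.   88.5  88.3] -306.4
```

arm_command:
  gripper: [60,60,60,60,60]
  dp:
    - [0,0,0]
    - [0,0,0]
    - [0,0,-0.5]
    - [0,0,-1]
    - [0,0,-1]
  twist: [0,0,0,0,0]

```text
time: 16.75
tool_pos: [624.2, 84.8, 143.9]
tcp_rot: [3.124, 0.523, -3.061]
contact_force: [0.8, -0.5, -0.0]
grip_width: 59.4
finger_force: 0.0
```

```bash
python3 d.py 100
```

```text
16.75 [624.2  84.8 143.9] [ 3.124  0.523 -3.061] [-0.021  0.395  1.841  0.18   0.392 -1.826]
(533, [111.5, 228.6], [95, 220, 34, 18]) [654.3 -36.3 100. ] [ 0.18 -4.96  2.52]
(494, [282.7, 230.1], [269, 221, 28, 19]) [647.1  87.7 100. ] [0.08 0.   2.67]
```

```bash
cat > t.py <<'E'
from h import *
import sys
o=get_obs();r=o['tcp_rot'];p=o['tool_pos'];h=np.array([float(x) for x in sys.argv[1:4]]);k=float(sys.argv[4])
z=R.from_euler('xyz',r).apply([0,0,1]); print(tool(h+k*z-p,r).round(3))
E
python3 t.py 662.7 -42 92.5 -23
```

```text
[ 0.126 -5.226  1.437]
```

arm_command:
  gripper: [60,60,60,60,60]
  dp:
    - [0,-1,0]
    - [0,-1,0]
    - [0,-1,0]
    - [0,-1,0]
    - [0.1,-1,0.2]
  twist: [0,0,0,0,0]

```text
time: 17.42
tool_pos: [636.5, -40.4, 136.0]
tcp_rot: [3.124, 0.525, -3.061]
contact_force: [0.4, 0.5, -0.5]
grip_width: 59.7
finger_force: 0.0
```

arm_command:
  gripper: [60,60,60,60,60]
  dp:
    - [0,-0.2,0.6]
    - [0,0,0.6]
    - [0,0,0]
    - [0,0,0]
    - [0,0,0]
  twist: [0,0,0,0,0]

```text
time: 18.05
tool_pos: [651.4, -42.2, 109.3]
tcp_rot: [3.124, 0.523, -3.06]
contact_force: [0.0, 0.3, -0.0]
grip_width: 59.9
finger_force: 0.0
```

```bash
python3 d.py 93
```

```text
18.05 [651.4 -42.2 109.3] [ 3.124  0.523 -3.06 ] [-0.277  0.487  1.805  0.506  0.407 -2.355]
(651, [281.4, 250.9], [266, 240, 32, 23]) [662.4 -41.7  93. ] [-0.05 -0.03  1.46]
(902, [490.2, 253.9], [469, 243, 44, 24]) [656.2  97.5  93. ] [-0.23  5.54  1.66]
(714, [90.5, 254.1], [71, 244, 42, 23]) [ 674.3 -164.    93. ] [-0.12 -4.94  1.41]
```

arm_command:
  gripper: [60,60,60,45,35]
  dp:
    - [0,-0.03,0.5]
    - [0,0,0.5]
    - [0,0,0.4]
    - [0,0,0]
    - [0,0,0]
  twist: [0,0,0,0,0]

```text
time: 18.73
tool_pos: [668.8, -41.4, 78.4]
tcp_rot: [3.123, 0.522, -3.061]
contact_force: [0.5, 0.8, 0.4]
grip_width: 44.5
finger_force: 0.0
```

arm_command:
  gripper: [15,15,15,15,15]
  dp:
    - [0,0,0]
    - [0,0,0]
    - [0,0,0]
    - [0,0,0]
    - [0,0,0]
  twist: [0,0,0,0,0]

```text
time: 19.35
tool_pos: [668.8, -41.4, 78.8]
tcp_rot: [3.124, 0.523, -3.061]
contact_force: [-0.5, 0.9, 2.3]
grip_width: 19.8
finger_force: 30.0
```

```bash
python3 d.py 93; python3 f.py
```

```text
19.35 [668.8 -41.4  78.8] [ 3.124  0.523 -3.061] [-0.266  0.559  1.781  0.557  0.36  -2.402]
(831, [282.8, 275.5], [264, 264, 38, 23]) [659.6 -42.3  93. ] [0.04 0.01 0.  ]
(461, [66.6, 277.7], [52, 269, 29, 18]) [ 668.9 -154.5   93. ] [ 0.03 -4.5  -0.07]
(46, [511.4, 276.0], [510, 269, 5, 18]) [652.2  81.   93. ] [-0.05  4.95  0.14]
[-0.56  0.26  0.9 ] axial 1.04 [668.9 -41.4  78.7] -315.8
```

arm_command:
  gripper: [15,15,15,15,15]
  dp:
    - [0.007,0,-0.08]
    - [0.007,0,-0.08]
    - [0.007,0,-0.08]
    - [0.007,0,-0.08]
    - [0.007,0,-0.08]
  twist: [0,0,0,0,0]

```text
time: 20.02
tool_pos: [663.0, -42.1, 86.9]
tcp_rot: [3.123, 0.523, -3.061]
contact_force: [2.2, 0.1, -2.3]
grip_width: 19.4
finger_force: 30.0
```

```bash
python3 f.py;python3 d.py 100; python3 f.py
```

```text
[ 2.24  0.06 -2.33] axial -3.19 [663.  -42.1  86.9] -305.8
20.025 [663.  -42.1  86.9] [ 3.123  0.523 -3.061] [-0.27   0.539  1.791  0.545  0.371 -2.393]
(861, [71.7, 274.4], [51, 263, 41, 24]) [ 661.5 -152.5  100. ] [ 0.1  -4.39 -0.06]
(378, [505.7, 272.4], [497, 262, 20, 25]) [644.8  76.6 100. ] [0.04 4.8  0.14]
(829, [282.8, 275.5], [264, 264, 38, 23]) [655.6 -42.8 100. ] [-0.    0.01  0.08]
[ 1.55  0.34 -0.39] axial -1.22 [663.  -42.1  87.1] -305.6
```

arm_command:
  gripper: [15,15,15,15,15]
  dp:
    - [-0.002,0,0.025]
    - [-0.002,0,0.025]
    - [-0.002,0,0.025]
    - [-0.002,0,0.025]
    - [-0.002,0,0.025]
  twist: [0,0,0,0,0]

```text
time: 20.7
tool_pos: [664.9, -41.9, 84.2]
tcp_rot: [3.124, 0.523, -3.061]
contact_force: [-0.9, -0.5, 2.6]
grip_width: 19.9
finger_force: 30.0
```

```bash
for i in 1 2 3; do python3 f.py;python3 -c "
from h import *
capture('wrist')"; done
```

```text
[-0.93 -0.51  2.63] axial 2.72 [664.9 -41.9  84.2] -309.1
[-0.18  0.32  2.49] axial 2.12 [664.9 -41.9  84.1] -309.1
[0.35 0.3  2.18] axial 1.57 [664.9 -41.9  84.2] -309.1
```

arm_command:
  gripper: [15,15,15,15,15]
  dp:
    - [0.002,0,-0.025]
    - [0.002,0,-0.025]
    - [0.002,0,-0.025]
    - [0.002,0,-0.025]
    - [0.002,0,-0.025]
  twist: [0,0,0,0,0]

```text
time: 21.48
tool_pos: [663.0, -42.0, 86.8]
tcp_rot: [3.123, 0.522, -3.061]
contact_force: [3.4, -0.1, -1.8]
grip_width: 19.4
finger_force: 30.0
```

```bash
for i in 1 2 3; do python3 f.py;python3 -c "
from h import *
capture('wrist')"; done
```

```text
[ 3.38 -0.08 -1.77] axial -3.38 [663.  -42.   86.8] -305.9
[ 1.84  0.63 -0.58] axial -1.56 [662.9 -42.   86.8] -305.8
[ 2.51  1.41 -0.92] axial -2.26 [663.  -42.   86.8] -305.8
```

arm_command:
  gripper: [60,60,60,60,60]
  dp:
    - [0,0,0]
    - [0,0,0]
    - [0,0,-0.5]
    - [0,0,-1]
    - [0,0,-1]
  twist: [0,0,0,0,0]

```text
time: 22.25
tool_pos: [631.2, -45.7, 141.9]
tcp_rot: [3.124, 0.522, -3.061]
contact_force: [-0.4, 0.9, -0.2]
grip_width: 59.4
finger_force: 0.0
```

arm_command:
  gripper: [60,60,60,60,60]
  dp:
    - [0,-1,0]
    - [0,-1,0]
    - [0,-1,0]
    - [0,-1,0]
    - [0.1,-0.9,0.3]
  twist: [0,0,0,0,0]

```text
time: 22.88
tool_pos: [644.5, -168.6, 132.6]
tcp_rot: [3.125, 0.524, -3.061]
contact_force: [-0.3, 0.4, 0.5]
grip_width: 59.9
finger_force: 0.0
```

arm_command:
  gripper: [60,60,60,60,60]
  dp:
    - [0,0,0.5]
    - [0,0,0.5]
    - [0,0,0]
    - [0,0,0]
    - [0,0,0]
  twist: [0,0,0,0,0]

```text
time: 23.5
tool_pos: [657.1, -165.6, 110.0]
tcp_rot: [3.124, 0.523, -3.061]
contact_force: [-0.1, 0.1, -0.0]
grip_width: 60.1
finger_force: 0.0
```

```bash
python3 d.py 93
```

```text
23.5 [ 657.1 -165.6  110. ] [ 3.124  0.523 -3.061] [-0.497  0.536  1.707  0.597  0.538 -2.616]
(628, [281.7, 256.7], [267, 246, 30, 22]) [ 675.5 -164.3   93. ] [-0.3  -0.02  1.64]
(656, [477.0, 255.9], [454, 247, 42, 23]) [665.6 -32.7  93. ] [-0.33  5.26  1.75]
```

arm_command:
  gripper: [60,60,60,45,35]
  dp:
    - [-0.28,-0.02,0.5]
    - [0,0,0.55]
    - [0,0,0.55]
    - [0,0,0]
    - [0,0,0]
  twist: [0,0,0,0,0]

```text
time: 24.18
tool_pos: [682.8, -163.6, 78.1]
tcp_rot: [3.123, 0.522, -3.062]
contact_force: [-0.1, -0.2, 0.1]
grip_width: 44.5
finger_force: 0.0
```

arm_command:
  gripper: [15,15,15,15,15]
  dp:
    - [0,0,0]
    - [0,0,0]
    - [0,0,0]
    - [0,0,0]
    - [0,0,0]
  twist: [0,0,0,0,0]

```text
time: 24.8
tool_pos: [682.9, -163.8, 78.7]
tcp_rot: [3.124, 0.523, -3.061]
contact_force: [-0.3, -0.6, 0.9]
grip_width: 19.6
finger_force: 30.0
```

```bash
python3 d.py 93; python3 f.py
```

```text
24.8 [ 682.9 -163.8   78.7] [ 3.124  0.523 -3.061] [-0.472  0.615  1.663  0.62   0.497 -2.624]
(880, [282.7, 274.8], [264, 263, 39, 24]) [ 672.9 -164.8   93. ] [ 0.06  0.   -0.02]
(269, [506.6, 275.4], [500, 265, 16, 22]) [665.8 -44.5  93. ] [-0.02  4.82  0.12]
[-0.18 -0.8   1.22] axial 1.14 [ 683.  -163.8   78.6] -318.1
```

arm_command:
  gripper: [15,15,15,15,15]
  dp:
    - [0.007,0,-0.08]
    - [0.007,0,-0.08]
    - [0.007,0,-0.08]
    - [0.007,0,-0.08]
    - [0.007,0,-0.08]
  twist: [0,0,0,0,0]

```text
time: 25.48
tool_pos: [677.1, -164.3, 86.8]
tcp_rot: [3.123, 0.523, -3.061]
contact_force: [3.1, 0.2, -1.3]
grip_width: 19.4
finger_force: 30.0
```

```bash
python3 f.py;python3 d.py 100; python3 f.py
```

```text
[ 3.11  0.23 -1.3 ] axial -2.86 [ 677.1 -164.3   86.8] -308.0
25.475 [ 677.1 -164.3   86.8] [ 3.123  0.523 -3.061] [-0.478  0.596  1.672  0.612  0.508 -2.619]
(684, [501.4, 270.9], [487, 259, 31, 28]) [657.5 -49.  100. ] [0.09 4.67 0.1 ]
(877, [282.8, 274.9], [264, 263, 39, 24]) [ 668.9 -165.1  100. ] [0.02 0.01 0.06]
[ 1.92  0.5  -0.78] axial -1.76 [ 677.  -164.3   86.9] -307.9
```

arm_command:
  gripper: [15,15,15,15,15]
  dp:
    - [-0.002,0,0.025]
    - [-0.002,0,0.025]
    - [-0.002,0,0.025]
    - [-0.002,0,0.025]
    - [-0.002,0,0.025]
  twist: [0,0,0,0,0]

```text
time: 26.15
tool_pos: [679.0, -164.2, 84.1]
tcp_rot: [3.124, 0.523, -3.061]
contact_force: [-0.1, -0.2, 2.0]
grip_width: 19.7
finger_force: 30.0
```

```bash
for i in 1 2 3; do python3 f.py;python3 -c "
from h import *
capture('wrist')"; done
```

```text
[-0.06 -0.22  2.01] axial 1.69 [ 679.  -164.2   84.1] -311.3
[0.13 0.39 3.02] axial 2.38 [ 679.  -164.2   84. ] -311.4
[ 0.27 -0.88  2.02] axial 1.54 [ 679.  -164.2   84.1] -311.4
```

arm_command:
  gripper: [15,15,15,15,15]
  dp:
    - [0.002,0,-0.025]
    - [0.002,0,-0.025]
    - [0.002,0,-0.025]
    - [0.002,0,-0.025]
    - [0.002,0,-0.025]
  twist: [0,0,0,0,0]

```text
time: 26.92
tool_pos: [677.1, -164.2, 86.6]
tcp_rot: [3.123, 0.522, -3.061]
contact_force: [3.7, 0.2, -1.7]
grip_width: 20.0
finger_force: 30.0
```

```bash
for i in 1 2 3; do python3 f.py;python3 -c "
from h import *
capture('wrist')"; done
```

```text
[ 3.7   0.16 -1.73] axial -3.54 [ 677.1 -164.2   86.6] -308.2
[ 3.71  0.91 -1.67] axial -3.54 [ 677.  -164.2   86.7] -308.1
[ 2.93  0.38 -0.81] axial -2.35 [ 677.  -164.2   86.7] -308.1
```

arm_command:
  gripper: [60,60,60,60,60]
  dp:
    - [0,0,0]
    - [0,0,0]
    - [0,0,-0.8]
    - [0,0,-1]
    - [0,0.5,-0.7]
  twist: [0,0,0,0,0]

```text
time: 27.7
tool_pos: [644.6, -156.3, 141.8]
tcp_rot: [3.124, 0.523, -3.062]
contact_force: [-0.4, -0.6, 0.0]
grip_width: 59.1
finger_force: 0.0
```

arm_command:
  gripper: [60,60,60,60,60]
  dp:
    - [0,1,0]
    - [0,1,0]
    - [0,1,0]
    - [0,1,0]
    - [0,1,0]
  twist: [0,0,0,0,0]

```text
time: 28.32
tool_pos: [633.5, -30.3, 142.9]
tcp_rot: [3.123, 0.522, -3.062]
contact_force: [-0.7, 0.1, 0.4]
grip_width: 60.3
finger_force: 0.0
```

arm_command:
  gripper: [60,60,60,60,60]
  dp:
    - [0,1,0]
    - [0,1,0]
    - [0,1,0]
    - [0,1,0]
    - [0,0.6,0]
  twist: [0,0,0,0,0]

```text
time: 28.95
tool_pos: [623.1, 84.6, 144.7]
tcp_rot: [3.123, 0.522, -3.061]
contact_force: [-0.7, 0.0, -0.8]
grip_width: 59.8
finger_force: 0.0
```

```bash
python3 d.py 100; python3 t.py 647.1 88 100.5 14; python3 t.py 655 88.4 88.2 0
```

```text
28.95 [623.1  84.6 144.7] [ 3.123  0.522 -3.061] [-0.022  0.392  1.842  0.181  0.396 -1.828]
(484, [283.2, 230.1], [270, 221, 28, 19]) [646.9  87.9 100. ] [0.06 0.02 2.71]
(592, [105.5, 231.8], [87, 223, 37, 19]) [658.2 -42.5 100. ] [ 0.04 -5.22  2.63]
[ 0.036 -0.026  2.577]
[ 0.007 -0.046  2.6  ]
```

Return to the previous grip pose on gauge 1 and repeat the push–pull.

arm_command:
  gripper: [60,60,55,40,30]
  dp:
    - [0,0,1]
    - [0,0,1]
    - [0,0,0.6]
    - [0,0,0]
    - [0,0,0]
  twist: [0,0,0,0,0]

```text
time: 29.62
tool_pos: [655.9, 87.1, 89.0]
tcp_rot: [3.124, 0.523, -3.061]
contact_force: [0.9, 0.1, -0.1]
grip_width: 39.4
finger_force: 0.0
```

arm_command:
  gripper: [15,15,15,15,15]
  dp:
    - [0,0,0]
    - [0,0,0]
    - [0,0,0]
    - [0,0,0]
    - [0,0,0]
  twist: [0,0,0,0,0]

```text
time: 30.25
tool_pos: [656.0, 87.6, 89.1]
tcp_rot: [3.123, 0.523, -3.061]
contact_force: [-3.4, 1.4, 6.0]
grip_width: 19.7
finger_force: 30.0
```

arm_command:
  gripper: [15,15,15,15,15]
  dp:
    - [-0.002,0,0.025]
    - [-0.002,0,0.025]
    - [-0.002,0,0.025]
    - [-0.002,0,0.025]
    - [-0.002,0,0.025]
  twist: [0,0,0,0,0]

```text
time: 30.88
tool_pos: [657.8, 87.4, 86.5]
tcp_rot: [3.124, 0.524, -3.061]
contact_force: [-3.9, -0.7, 4.9]
grip_width: 19.3
finger_force: 30.0
```

```bash
for i in 1 2 3; do python3 f.py;python3 -c "
from h import *
capture('wrist')"; done
```

```text
[-3.86 -0.72  4.87] axial 6.23 [657.8  87.4  86.5] -309.4
[-2.92  0.37  5.12] axial 5.85 [657.9  87.4  86.5] -309.4
[-2.47  0.23  5.51] axial 5.91 [657.9  87.4  86.5] -309.4
```

arm_command:
  gripper: [15,15,15,15,15]
  dp:
    - [0.002,0,-0.025]
    - [0.002,0,-0.025]
    - [0.002,0,-0.025]
    - [0.002,0,-0.025]
    - [0.002,0,-0.025]
  twist: [0,0,0,0,0]

```text
time: 31.65
tool_pos: [655.1, 87.3, 87.6]
tcp_rot: [3.123, 0.52, -3.062]
contact_force: [1.4, -0.4, -6.4]
grip_width: 19.5
finger_force: 30.0
```

```bash
for i in 1 2 3; do python3 f.py;python3 -c "
from h import *
capture('wrist')"; done
```

```text
[ 1.44 -0.38 -6.38] axial -6.02 [655.1  87.3  87.6] -306.9
[ 1.53 -0.85 -6.  ] axial -5.75 [655.1  87.3  87.8] -306.8
[ 0.72 -0.04 -5.21] axial -4.68 [655.1  87.3  87.8] -306.8
```

arm_command:
  gripper: [60,60,60,60,60]
  dp:
    - [0,0,0]
    - [0,0,0]
    - [0,0,-0.8]
    - [0,0,-1]
    - [0,-0.6,-0.7]
  twist: [0,0,0,0,0]

```text
time: 32.42
tool_pos: [626.4, 69.3, 144.1]
tcp_rot: [3.124, 0.525, -3.06]
contact_force: [0.6, 0.1, -0.5]
grip_width: 59.6
finger_force: 0.0
```

```bash
cat > k.py <<'E'
import numpy as np
from scipy.spatial.transform import Rotation as R
from scipy.optimize import least_squares
D=[([1.077,.3426,1.5248,0,1.2754,-.146],[178.8,493.3,226.2],[-3.1405,0,2.7938]),
([-.016,.995,.037,.015,1.967,-1.66],[820.7,67.8,338.8],[3.141,.144,-3.062]),
([-.34,-.051,1.907,.348,.751,-2.181],[513,-22,315.4],[3.141,.6066,-3.0624]),
([-.013,.382,1.896,.203,.283,-1.844],[624.3,86.1,145.6],[3.1365,.588,-3.0622]),
([-.277,.487,1.805,.506,.407,-2.355],[651.4,-42.2,109.3],[3.124,.523,-3.06]),
([-.472,.615,1.663,.62,.497,-2.624],[682.9,-163.8,78.7],[3.124,.523,-3.061])]
def Ry(a):return R.from_rotvec([0,a,0]).as_matrix()
def Rz(a):return R.from_rotvec([0,0,a]).as_matrix()
def fk(q,k):
    h,a,b,e,dy,L,ly,off=k; A=Rz(q[0]);B=A@Ry(q[1]);C=B@Ry(q[2]);W=C@Rz(q[3])@Ry(q[4])@Rz(q[5]+off)
    return A@[0,dy,h]+B@[0,0,a]+C@[e,ly,b]+W@[0,0,L],W
def res(k):
    o=[]
    for q,p,r in D:
        x,W=fk(q,k); o+=list((x-p)/1); o+=list(300*R.from_matrix(W.T@R.from_euler('xyz',r).as_matrix()).as_rotvec())
    return o
best=min((least_squares(res,[300,450,390,0,40,250,40,off]) for off in(0,np.pi/2,np.pi,-np.pi/2)),key=lambda s:s.cost)
K=best.x
lo=[-2.53,-.77,.04,-1,.284,-3.1];hi=[2.53,2.02,2.7,4.14,2.66,3.1]
def ik(p,Rm,q0,wr=300):
    def f(q):
        x,W=fk(q,K); return np.r_[x-p,wr*R.from_matrix(W.T@Rm).as_rotvec()]
    s=least_squares(f,np.clip(q0,np.array(lo)+1e-3,np.array(hi)-1e-3),bounds=(lo,hi)); x,W=fk(s.x,K)
    return s.x,x-p,W
if __name__=='__main__':
    print(best.cost,K.round(2))
    q0=D[3][0]
    for tag,p in [('clip2',(689,-40,50)),('clip3',(702,-162,50)),('lift2',(540,-40,130)),('over',(470,220,120)),('A',(465,222,47)),('B',(471,112,47))]:
        Rm=R.from_euler('xyz',[3.124,.523,-3.061]).as_matrix()
        for wr in(300,1000) if tag in'AB' else (300,):
            q,e,W=ik(np.array(p),Rm,q0,wr); print(tag,q.round(2),'err',e.round(1),'z',W[:,2].round(3),R.from_matrix(W).as_euler('xyz').round(3))
E
python3 k.py
```

```text
0.566566387470957 [ 222.72  506.13  379.75   46.39 -130.64  317.96  207.08   -4.71]
clip2 [-0.25  0.63  1.74  0.6   0.33 -2.44] err [ 0. -0. -0.] z [ 0.496  0.058 -0.866] [ 3.124  0.523 -3.061]
clip3 [-0.45  0.68  1.63  0.65  0.46 -2.64] err [ 0. -0.  0.] z [ 0.496  0.058 -0.866] [ 3.124  0.523 -3.061]
lift2 [-0.35  0.29  2.07  0.65  0.38 -2.57] err [ 0. -0.  0.] z [ 0.496  0.058 -0.866] [ 3.124  0.523 -3.061]
over [ 0.37  0.29  2.11 -0.49  0.28 -0.84] err [0.2 0.8 1.8] z [ 0.489  0.049 -0.871] [ 3.132  0.514 -3.061]
A [ 0.46  0.45  2.11 -1.    0.28 -0.25] err [0.8 8.8 9.6] z [ 0.469 -0.032 -0.883] [-3.072  0.484 -3.062]
A [ 0.46  0.38  2.08 -0.73  0.28 -0.52] err [ 4.7 30.  44.1] z [ 0.482  0.03  -0.875] [-3.133  0.504 -3.061]
B [ 0.04  0.35  2.14  0.2   0.28 -1.81] err [ 9.2 -0.4 24.8] z [ 0.361  0.069 -0.93 ] [ 3.103  0.375 -3.056]
B [ 0.04  0.24  2.14  0.14  0.28 -1.74] err [19.3 -1.8 79.3] z [ 0.46   0.06  -0.886] [ 3.12   0.482 -3.06 ]
```

```bash
cat > k2.py <<'E'
from k import *
q0=D[3][0]
Rm=R.from_euler('xyz',[3.124,.523,-3.061]).as_matrix()
for z in (47,62,90,120):
  for y in (95,112,130,160,200,222,235):
   for dx in (0,12):
    p=(490-27+4-.058*(y-167)+dx,y,z)
    q,e,W=ik(np.array(p),Rm,q0,30); d=W@Rm.T
    print(z,y,dx,q.round(2)[[0,3,4]],'err',np.abs(e).max().round(1),'world rot',R.from_matrix(d).as_rotvec().round(3))
E
python3 k2.py
```

```text
47 95 0 [-0.15  1.33  0.28] err 0.2 world rot [0.138 0.082 0.076]
47 95 12 [-0.14  1.33  0.28] err 0.2 world rot [0.138 0.073 0.077]
47 112 0 [0.02 0.31 0.28] err 0.3 world rot [0.024 0.198 0.027]
47 112 12 [0.02 0.27 0.28] err 0.3 world rot [0.017 0.19  0.023]
47 130 0 [ 0.15 -0.19  0.28] err 0.3 world rot [-0.06   0.188 -0.022]
47 130 12 [ 0.13 -0.12  0.28] err 0.3 world rot [-0.047  0.184 -0.015]
47 160 0 [ 0.33 -1.    0.28] err 0.2 world rot [-0.142  0.074 -0.076]
47 160 12 [ 0.28 -0.64  0.28] err 0.2 world rot [-0.11   0.122 -0.055]
47 200 0 [ 0.4  -1.    0.28] err 0.1 world rot [-0.11   0.059 -0.059]
47 200 12 [ 0.39 -1.    0.28] err 0.1 world rot [-0.11   0.051 -0.06 ]
47 222 0 [ 0.44 -1.    0.28] err 0.1 world rot [-0.092  0.051 -0.049]
47 222 12 [ 0.43 -1.    0.28] err 0.1 world rot [-0.092  0.043 -0.05 ]
47 235 0 [ 0.47 -1.    0.28] err 0.1 world rot [-0.081  0.046 -0.043]
47 235 12 [ 0.46 -1.    0.28] err 0.1 world rot [-0.082  0.039 -0.044]
62 95 0 [-0.15  1.33  0.28] err 0.1 world rot [0.134 0.054 0.076]
62 95 12 [-0.06  0.58  0.28] err 0.2 world rot [0.06  0.143 0.044]

[... 2078 characters left out ...]
 0.11 -0.    0.28] err 0.1 world rot [-0.009  0.061 -0.001]
120 130 12 [0.11 0.01 0.28] err 0.1 world rot [-0.008  0.056 -0.001]
120 160 0 [ 0.21 -0.21  0.28] err 0.1 world rot [-0.019  0.05  -0.008]
120 160 12 [ 0.2  -0.19  0.28] err 0.1 world rot [-0.016  0.046 -0.006]
120 200 0 [ 0.33 -0.43  0.28] err 0.0 world rot [-0.018  0.025 -0.008]
120 200 12 [ 0.32 -0.4   0.28] err 0.0 world rot [-0.015  0.023 -0.007]
120 222 0 [ 0.38 -0.52  0.28] err 0.0 world rot [-0.01   0.011 -0.005]
120 222 12 [ 0.37 -0.49  0.28] err 0.0 world rot [-0.008  0.009 -0.004]
120 235 0 [ 0.41 -0.56  0.28] err 0.0 world rot [-0.004  0.004 -0.002]
120 235 12 [ 0.4  -0.53  0.28] err 0.0 world rot [-0.002  0.002 -0.001]
```

```bash
python3 t.py 685 -40 57 -102;python3 t.py 685 -40 57 8
```

```text
[ 0.033 -4.618 -0.152]
[ 0.033 -4.618  4.248]
```

arm_command:
  gripper: [60,60,60,60,60]
  dp:
    - [0.03,-1,-0.1]
    - [0,-1,0]
    - [0,-1,0]
    - [0,-1,0]
    - [0,-0.6,0.35]
  twist: [0,0,0,0,0]

```text
time: 33.05
tool_pos: [639.8, -47.0, 136.2]
tcp_rot: [3.125, 0.526, -3.062]
contact_force: [-0.4, -0.0, 0.0]
grip_width: 59.9
finger_force: 0.0
```

arm_command:
  gripper: [60,60,60,60,60]
  dp:
    - [0,0,0.8]
    - [0,0,0.8]
    - [0,0,0.8]
    - [0,0,0.2]
    - [0,0,0]
  twist: [0,0,0,0,0]

```text
time: 33.67
tool_pos: [671.3, -41.7, 78.8]
tcp_rot: [3.124, 0.523, -3.061]
contact_force: [-0.4, -0.0, -0.5]
grip_width: 59.8
finger_force: 0.0
```

```bash
cat > v.py <<'E'
from h import *
import sys
o=get_obs();r=o['tcp_rot'];p=o['tool_pos'];im=snap('wrist',sys.argv[1])
print(o['time'],p.round(1),r.round(3),o['joint_positions'].round(3),o['contact_force'].round(1))
E
python3 v.py w5.png; python3 t.py 685 -40 57 8
```

```text
33.675 [671.3 -41.7  78.8] [ 3.124  0.523 -3.061] [-0.265  0.563  1.775  0.551  0.363 -2.395] [-0.4 -0.  -0.5]
[-0.035  0.008  1.364]
```

View pics/w5.png

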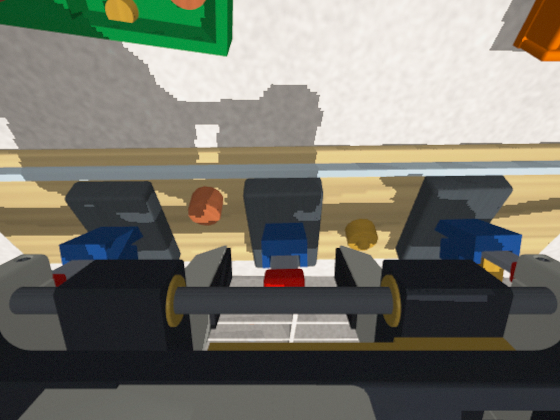

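arm_command:
  gripper: [60,60,60,55,45]
  dp:
    - [0,0,0.5]
    - [0,0,0.5]
    - [0,0,0.35]
    - [0,0,0]
    - [0,0,0]
  twist: [0,0,0,0,0]

```text
time: 34.35
tool_pos: [687.9, -39.7, 49.1]
tcp_rot: [3.123, 0.522, -3.061]
contact_force: [-0.5, 0.2, -0.4]
grip_width: 49.2
finger_force: 0.0
```

arm_command:
  gripper: [20,20,20,20,20]
  dp:
    - [0,0,0]
    - [0,0,0]
    - [0,0,0]
    - [0,0,0]
    - [0,0,0]
  twist: [0,0,0,0,0]

```text
time: 34.98
tool_pos: [687.9, -39.2, 49.6]
tcp_rot: [3.123, 0.523, -3.061]
contact_force: [-2.8, 4.9, 3.4]
grip_width: 27.8
finger_force: 29.8
```

```bash
python3 d.py 100
```

```text
34.975 [687.9 -39.2  49.6] [ 3.123  0.523 -3.061] [-0.252  0.631  1.747  0.603  0.325 -2.441]
(1431, [281.7, 327.6], [256, 314, 52, 28]) [657.9 -42.9 100. ] [ 0.04 -0.01 -1.67]
```

arm_command:
  gripper: [20,20,20,20,20]
  dp:
    - [-0.1,0,-0.17]
    - [-0.1,0,-0.17]
    - [-0.1,0,-0.17]
    - [-0.1,0,-0.17]
    - [0,0,0]
  twist: [0,0,0,0,0]

```text
time: 35.65
tool_pos: [688.3, -40.2, 69.4]
tcp_rot: [3.124, 0.523, -3.061]
contact_force: [0.6, -0.7, -10.9]
grip_width: 27.8
finger_force: 29.8
```

```bash
python3 v.py w6.png; python3 d.py 110
```

```text
35.65 [688.3 -40.2  69.4] [ 3.124  0.523 -3.061] [-0.254  0.6    1.734  0.536  0.362 -2.37 ] [  0.6  -0.7 -10.9]
35.7 [688.1 -40.1  69.1] [ 3.124  0.523 -3.061] [-0.254  0.6    1.734  0.536  0.362 -2.371]
(1429, [281.5, 327.7], [256, 314, 52, 28]) [681.4 -41.8 110. ] [-0.58 -0.02 -0.87]
```

View pics/w6.png

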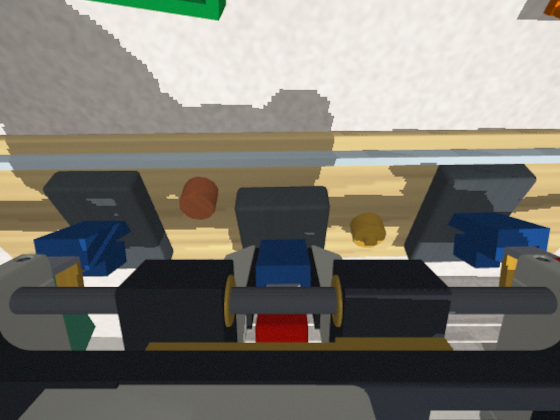

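arm_command:
  gripper: [20,20,20,20,20]
  dp:
    - [0.26,0,-0.9]
    - [0.26,0,-0.95]
    - [0.26,0,-0.95]
    - [0.86,0,-0.5]
    - [0.86,0,-0.5]
  twist: [0,0,0,0,0]

```text
time: 36.38
tool_pos: [586.2, -49.9, 120.4]
tcp_rot: [3.124, 0.523, -3.061]
contact_force: [-0.3, -0.5, -9.9]
grip_width: 27.8
finger_force: 29.9
```

arm_command:
  gripper: [20,20,20,20,20]
  dp:
    - [0.86,0,-0.5]
    - [0.86,0.2,-0.5]
    - [0.15,0.9,-0.09]
    - [0.15,1,-0.09]
    - [0.15,1,-0.09]
  twist: [0,0,0,0,0]

```text
time: 37.0
tool_pos: [517.4, 21.9, 122.9]
tcp_rot: [3.123, 0.522, -3.062]
contact_force: [0.3, 0.9, -9.5]
grip_width: 27.8
finger_force: 30.0
```

arm_command:
  gripper: [20,20,20,20,20]
  dp:
    - [0.15,1,-0.09]
    - [0.15,1,-0.09]
    - [0.15,1,-0.09]
    - [0.15,1,-0.09]
    - [0.15,1,-0.09]
  twist: [0,0,0,0,0]

```text
time: 37.62
tool_pos: [486.3, 142.2, 138.3]
tcp_rot: [3.115, 0.505, -3.062]
contact_force: [0.2, -0.6, -10.9]
grip_width: 27.8
finger_force: 30.0
```

```bash
python3 d.py 150; python3 t.py 466 222 100 0
```

```text
37.625 [486.3 142.2 138.3] [ 3.115  0.505 -3.062] [ 0.132  0.219  2.133  0.005  0.284 -1.53 ]
(1398, [281.5, 327.8], [256, 314, 52, 28]) [548.6 147.  150. ] [-2.41 -0.03  1.48]
[1.202 3.14  1.173]
```

arm_command:
  gripper: [20,20,20,20,20]
  dp:
    - [0.1,0.9,0]
    - [0.1,0.9,0]
    - [0.3,0.9,0.3]
    - [0.35,0.45,0.4]
    - [0.35,0,0.4]
  twist: [0,0,0,0,0]

```text
time: 38.3
tool_pos: [467.6, 224.6, 111.8]
tcp_rot: [3.125, 0.49, -3.06]
contact_force: [0.6, -1.1, -8.8]
grip_width: 27.5
finger_force: 30.0
```

```bash
python3 d.py 150; python3 t.py 466 222 60 0
```

```text
38.3 [467.6 224.6 111.8] [ 3.125  0.49  -3.06 ] [ 0.374  0.307  2.101 -0.445  0.283 -0.882]
(1395, [547.5, 26.3], [530, 0, 30, 61]) [335.2 262.9 150. ] [ 3.83  2.02 -3.06]
(1382, [282.5, 327.9], [257, 314, 52, 28]) [468.9 224.2 150. ] [-0.76  0.   -0.64]
(34, [121.0, 347.9], [117, 344, 8, 7]) [498.7 138.8 150. ] [-1.57 -3.51 -0.27]
[ 1.006 -0.117  1.773]
```

arm_command:
  gripper: [20,20,20,20,20]
  dp:
    - [0.25,-0.03,0.45]
    - [0.25,-0.03,0.45]
    - [0.25,-0.03,0.45]
    - [0.25,-0.02,0.45]
    - [0,0,0]
  twist: [0,0,0,0,0]

```text
time: 38.98
tool_pos: [471.0, 231.9, 82.6]
tcp_rot: [-3.132, 0.461, -3.061]
contact_force: [0.2, -0.2, -10.0]
grip_width: 27.4
finger_force: 30.0
```

```bash
python3 v.py w7.png; python3 t.py 466 222 50 0
```

```text
38.975 [471.  231.9  82.6] [-3.132  0.461 -3.061] [ 0.403  0.383  2.081 -0.569  0.283 -0.728] [  0.2  -0.2 -10. ]
[ 0.793 -0.369  1.077]
```

View pics/w7.png

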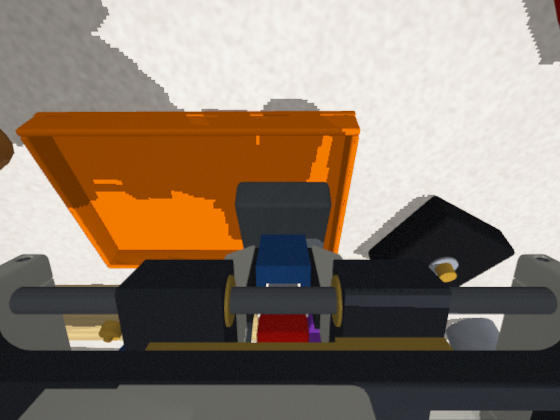

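arm_command:
  gripper: [20,20,20,20,20]
  dp:
    - [0.24,-0.25,0.25]
    - [0.24,-0.25,0.25]
    - [0.24,-0.2,0.25]
    - [0.2,-0.15,0.25]
    - [0,0,0]
  twist: [0,0,0,0,0]

```text
time: 39.65
tool_pos: [466.1, 219.2, 68.5]
tcp_rot: [-3.108, 0.437, -3.061]
contact_force: [0.6, -0.3, -10.4]
grip_width: 27.7
finger_force: 30.0
```

```bash
python3 d.py 150; python3 t.py 466 222 48 0
```

```text
39.65 [466.1 219.2  68.5] [-3.108  0.437 -3.061] [ 0.391  0.405  2.095 -0.615  0.283 -0.691]
(1388, [282.4, 327.9], [257, 314, 52, 28]) [384.3 216.3 150. ] [ 1.58  0.   -3.66]
[0.354 0.132 0.746]
```

arm_command:
  gripper: [20,20,20,20,20]
  dp:
    - [0.2,-0.05,0.35]
    - [0.2,-0.05,0.35]
    - [0.2,-0.1,0.35]
    - [0,0,0]
    - [0,0,0]
  twist: [0,0,0,0,0]

```text
time: 40.33
tool_pos: [467.2, 220.9, 51.7]
tcp_rot: [-3.091, 0.423, -3.062]
contact_force: [-3.6, -0.8, -1.9]
grip_width: 28.0
finger_force: 30.0
```

```bash
python3 d.py 150; python3 t.py 466 222 48 0
```

```text
40.325 [467.2 220.9  51.7] [-3.091  0.423 -3.062] [ 0.404  0.447  2.086 -0.693  0.283 -0.599]
(1447, [281.2, 327.4], [255, 314, 53, 28]) [356.6 218.9 150. ] [ 2.41 -0.   -4.73]
[0.1   0.053 0.115]
```

arm_command:
  gripper: [20,20,20,35,45]
  dp:
    - [0.06,0,0.12]
    - [0,0,0]
    - [0,0,0]
    - [0,0,0]
    - [0,0,0]
  twist: [0,0,0,0,0]

```text
time: 41.0
tool_pos: [468.2, 221.8, 50.0]
tcp_rot: [-3.09, 0.423, -3.062]
contact_force: [0.4, 0.1, 0.3]
grip_width: 40.8
finger_force: 0.0
```

arm_command:
  gripper: [55,55,55,55,55]
  dp:
    - [0,0,0]
    - [0,0,0]
    - [0,0,-0.5]
    - [0,0,-1]
    - [0,0,-1]
  twist: [0,0,0,0,0]

```text
time: 41.62
tool_pos: [441.0, 222.4, 106.6]
tcp_rot: [-3.089, 0.42, -3.062]
contact_force: [0.0, 0.4, 0.6]
grip_width: 55.3
finger_force: 0.0
```

```bash
python3 d.py 103; python3 v.py w8.png
```

```text
41.625 [441.  222.4 106.6] [-3.089  0.42  -3.062] [ 0.436  0.306  2.083 -0.491  0.417 -0.786]
(4698, [536.9, 47.0], [503, 0, 57, 111]) [323.8 300.9 103. ] [ 4.1   3.41 -1.17]
(745, [275.7, 243.3], [259, 232, 34, 24]) [429.  217.7 103. ] [ 0.51 -0.15  0.62]
41.675 [441.1 223.  109.2] [-3.09   0.424 -3.062] [ 0.437  0.301  2.082 -0.489  0.42  -0.788] [0.3 1.2 1.8]
```

View pics/w8.png

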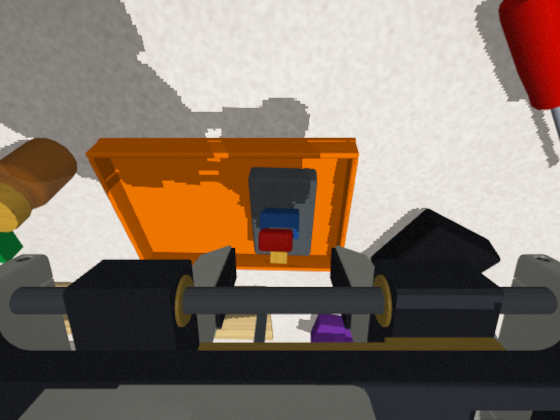

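arm_command:
  gripper: [60,60,60,60,60]
  dp:
    - [0,0,-1]
    - [-1,0.36,-0.4]
    - [-1,0.36,-0.3]
    - [-1,0.36,-0.2]
    - [-1,0.36,-0.2]
  twist: [0,0,0,0,0]

```text
time: 42.35
tool_pos: [509.5, 266.7, 192.8]
tcp_rot: [-3.088, 0.42, -3.062]
contact_force: [1.2, -0.1, -0.5]
grip_width: 59.7
finger_force: 0.0
```

arm_command:
  gripper: [60,60,60,60,60]
  dp:
    - [-1,0.36,-0.2]
    - [-1,0.36,-0.2]
    - [-1,0.36,-0.2]
    - [-1,0.36,-0.2]
    - [-1,0.36,-0.2]
  twist: [0,0,0,0,0]

```text
time: 42.98
tool_pos: [610.5, 321.0, 263.9]
tcp_rot: [-3.088, 0.42, -3.062]
contact_force: [0.8, -0.1, -0.2]
grip_width: 60.2
finger_force: 0.0
```

arm_command:
  gripper: [60,60,60,60,60]
  dp:
    - [-1,0.36,-0.2]
    - [-1,0.36,-0.2]
    - [-1,0.36,-0.2]
    - [-1,0.36,-0.2]
    - [-1,0.36,-0.2]
  twist: [0,0,0,0,0]

```text
time: 43.6
tool_pos: [711.5, 375.4, 335.3]
tcp_rot: [-3.088, 0.42, -3.063]
contact_force: [0.5, 0.2, -0.0]
grip_width: 60.1
finger_force: 0.0
```

arm_command:
  gripper: [60,60,60,60,60]
  dp:
    - [-1,0.36,-0.2]
    - [-1,0.36,-0.2]
    - [-1,0.36,-0.3]
    - [-1,0.36,-0.3]
    - [-1,0.36,-0.3]
  twist: [0,0,0,0,0]

```text
time: 44.22
tool_pos: [780.5, 411.4, 387.4]
tcp_rot: [-3.097, 0.442, -3.06]
contact_force: [0.4, -0.0, -0.5]
grip_width: 59.8
finger_force: 0.0
```

arm_command:
  gripper: [60,60,60,60,60]
  dp:
    - [-1,0.6,-0.4]
    - [-1,0.6,-0.4]
    - [-1,0.6,-0.4]
    - [-1,0.6,-0.4]
    - [-1,0.6,-0.4]
  twist: [0,0,0,0,0]

```text
time: 44.85
tool_pos: [777.3, 439.1, 433.3]
tcp_rot: [3.141, 0.542, -3.058]
contact_force: [0.1, -0.4, -0.2]
grip_width: 59.9
finger_force: 0.0
```

Run:
```python
from k import *
from h import get_obs
o=get_obs();print(o['tool_pos'],o['tcp_rot'],o['joint_positions'].round(2))
W=R.from_euler('xyz',o['tcp_rot']).as_matrix();print(W.round(3))
p=np.array([699+.0,-162.5,57.])  # clip3
for s in(-102,8):
    q,e,_=ik(p+s*W[:,2],W,D[5][0]);print(q.round(2),e.round(1),((W.T@(p+s*W[:,2]-o['tool_pos']))/25).round(2))
```

```text
[777.30022274 439.11488712 433.32734375] [ 3.14112213  0.54238697 -3.05828394] [ 0.5   0.93  0.04 -0.21  1.67 -1.23]
[[-0.854 -0.083  0.514]
 [-0.071  0.997  0.043]
 [-0.516  0.    -0.856]]
[-0.51  0.47  1.72  0.57  0.56 -2.59] [ 0.  0. -0.] [ 12.16 -23.73   6.16]
[-0.45  0.68  1.65  0.69  0.43 -2.68] [ 0. -0.  0.] [ 12.16 -23.73  10.56]
```

arm_command:
  gripper: [60,60,60,60,60]
  dp:
    - [1,-1,0]
    - [1,-1,0]
    - [1,-1,0]
    - [1,-1,0]
    - [1,-1,0]
  twist: [0,0,0,0,0]

```text
time: 45.48
tool_pos: [690.1, 314.7, 375.0]
tcp_rot: [-3.14, 0.542, -3.058]
contact_force: [-0.1, -0.0, 0.2]
grip_width: 59.8
finger_force: 0.0
```

arm_command:
  gripper: [60,60,60,60,60]
  dp:
    - [1,-1,0]
    - [1,-1,0]
    - [1,-1,0]
    - [1,-1,0]
    - [1,-1,0]
  twist: [0,0,0,0,0]

```text
time: 46.1
tool_pos: [594.0, 181.2, 310.8]
tcp_rot: [-3.14, 0.543, -3.057]
contact_force: [0.3, -0.6, 0.4]
grip_width: 59.6
finger_force: 0.0
```

arm_command:
  gripper: [60,60,60,60,60]
  dp:
    - [1,-1,0]
    - [1,-1,0]
    - [0,-1,0.5]
    - [0,-1,0.5]
    - [0,-1,0.5]
  twist: [0,0,0,0,0]

```text
time: 46.72
tool_pos: [581.9, 54.5, 253.4]
tcp_rot: [-3.139, 0.543, -3.057]
contact_force: [-0.6, 1.1, -0.0]
grip_width: 60.3
finger_force: 0.0
```

```bash
python3 t.py 698 -162 57 -72; python3 f.py
```

```text
[ 0.719 -8.998  5.882]
[-0.6   1.1  -0.04] axial 0.26 [581.9  54.5 253.4] -127.7
```

arm_command:
  gripper: [60,60,60,60,60]
  dp:
    - [0.1,-1,0.5]
    - [0.1,-1,0.5]
    - [0.1,-1,0.5]
    - [0.1,-1,0.5]
    - [0.1,-1,0.5]
  twist: [0,0,0,0,0]

```text
time: 47.35
tool_pos: [613.7, -68.6, 193.3]
tcp_rot: [-3.139, 0.542, -3.057]
contact_force: [0.3, 0.4, -0.9]
grip_width: 60.2
finger_force: 0.0
```

arm_command:
  gripper: [60,60,60,60,60]
  dp:
    - [0.06,-1,0.5]
    - [0.06,-1,0.5]
    - [0.05,-1,0.6]
    - [0.05,-1,0.8]
    - [0,0,0.8]
  twist: [0,0,0,0,0]

```text
time: 47.98
tool_pos: [658.7, -166.8, 122.0]
tcp_rot: [-3.137, 0.543, -3.059]
contact_force: [-0.1, 0.3, 0.3]
grip_width: 60.3
finger_force: 0.0
```

```bash
python3 t.py 698 -162 57 8; python3 d.py 101
```

```text
[-0.011  0.072  3.362]
47.975 [ 658.7 -166.8  122. ] [-3.137  0.543 -3.059] [-0.493  0.514  1.715  0.595  0.518 -2.608]
(627, [284.4, 244.3], [269, 234, 31, 22]) [ 669.4 -164.7  101. ] [0.06 0.05 1.62]
```

arm_command:
  gripper: [60,60,60,60,50]
  dp:
    - [0,0.07,0.8]
    - [0,0,0.9]
    - [0,0,0.9]
    - [0,0,0.73]
    - [0,0,0]
  twist: [0,0,0,0,0]

```text
time: 48.65
tool_pos: [700.3, -158.6, 49.3]
tcp_rot: [-3.141, 0.539, -3.057]
contact_force: [0.0, -0.2, 0.2]
grip_width: 54.4
finger_force: 0.0
```

arm_command:
  gripper: [20,20,20,20,20]
  dp:
    - [0,0,0]
    - [0,0,0]
    - [0,0,0]
    - [0,0,0]
    - [0,0,0]
  twist: [0,0,0,0,0]

```text
time: 49.28
tool_pos: [700.8, -160.8, 51.6]
tcp_rot: [-3.137, 0.543, -3.058]
contact_force: [-2.6, -4.8, 2.8]
grip_width: 27.6
finger_force: 30.0
```

```bash
python3 d.py 100
```

```text
49.275 [ 700.8 -160.8   51.6] [-3.137  0.543 -3.058] [-0.448  0.673  1.657  0.688  0.418 -2.681]
(1414, [283.9, 327.6], [259, 314, 51, 28]) [ 673.3 -162.2  100. ] [-0.06  0.02 -1.55]
```

arm_command:
  gripper: [20,20,20,20,20]
  dp:
    - [-0.1,0,-0.17]
    - [-0.1,0,-0.17]
    - [-0.1,0,-0.17]
    - [-0.1,0,-0.17]
    - [0.2,0,-0.6]
  twist: [0,0,0,0,0]

```text
time: 49.95
tool_pos: [688.1, -159.9, 80.3]
tcp_rot: [-3.14, 0.54, -3.057]
contact_force: [-0.7, -0.6, -9.7]
grip_width: 27.8
finger_force: 30.0
```

```bash
python3 d.py 100; python3 f.py
```

```text
49.95 [ 688.1 -159.9   80.3] [-3.14   0.54  -3.057] [-0.457  0.613  1.672  0.634  0.461 -2.63 ]
(1412, [283.9, 327.6], [259, 314, 51, 28]) [ 734.7 -155.   100. ] [-2.01  0.04  0.97]
[-1.06  1.51 -8.83] axial -6.7 [ 686.9 -160.1   81.8] -318.0
```

arm_command:
  gripper: [20,20,20,20,20]
  dp:
    - [0.26,0,-0.95]
    - [0.26,0,-0.95]
    - [0.86,0,-0.5]
    - [0.86,0,-0.5]
    - [0.86,0.3,-0.5]
  twist: [0,0,0,0,0]

```text
time: 50.62
tool_pos: [576.9, -162.5, 114.2]
tcp_rot: [-3.138, 0.542, -3.058]
contact_force: [0.4, 0.4, -9.7]
grip_width: 27.9
finger_force: 30.0
```

arm_command:
  gripper: [20,20,20,20,20]
  dp:
    - [0.86,0.6,-0.5]
    - [0,1,0]
    - [0,1,0]
    - [0,1,0]
    - [0,1,0]
  twist: [0,0,0,0,0]

```text
time: 51.25
tool_pos: [543.3, -48.7, 113.7]
tcp_rot: [-3.139, 0.542, -3.058]
contact_force: [0.5, 1.0, -10.9]
grip_width: 27.4
finger_force: 30.0
```

arm_command:
  gripper: [20,20,20,20,20]
  dp:
    - [0,1,0]
    - [0,1,0]
    - [0,1,0]
    - [0.1,1,-0.05]
    - [0.2,1,-0.1]
  twist: [0,0,0,0,0]

```text
time: 51.88
tool_pos: [527.8, 69.4, 132.0]
tcp_rot: [3.125, 0.517, -3.058]
contact_force: [-0.2, -0.1, -10.7]
grip_width: 27.9
finger_force: 30.0
```

```bash
python3 d.py 150; python3 t.py 473 110 100 0
```

```text
51.875 [527.8  69.4 132. ] [ 3.125  0.517 -3.058] [-0.068  0.267  2.095  0.33   0.284 -2.021]
(1363, [282.8, 327.8], [258, 314, 51, 28]) [576.6  73.8 150. ] [-2.06  0.01  1.02]
[2.373 1.708 0.158]
```

arm_command:
  gripper: [20,20,20,20,20]
  dp:
    - [0.6,0.45,0.1]
    - [0.6,0.45,0.1]
    - [0.6,0.45,0.1]
    - [0.6,0.4,0.1]
    - [0.4,0,0.2]
  twist: [0,0,0,0,0]

```text
time: 52.55
tool_pos: [477.0, 105.2, 121.0]
tcp_rot: [3.113, 0.467, -3.055]
contact_force: [0.6, -0.4, -9.7]
grip_width: 27.5
finger_force: 30.0
```

```bash
python3 d.py 150; python3 t.py 473 110 70 0
```

```text
52.55 [477.  105.2 121. ] [ 3.113  0.467 -3.055] [ 0.022  0.228  2.171  0.204  0.284 -1.824]
(959, [484.1, 192.3], [460, 181, 48, 23]) [394.9 165.6 150. ] [ 2.21  2.76 -1.66]
(1357, [288.6, 327.9], [264, 314, 51, 28]) [498.3 110.  150. ] [-1.29  0.14  0.04]
(61, [251.5, 338.9], [246, 336, 12, 6]) [513.3  89.7 150. ] [-1.77 -0.73  0.25]
[1.017 0.169 1.752]
```

arm_command:
  gripper: [20,20,20,20,20]
  dp:
    - [0.25,0.05,0.45]
    - [0.25,0.05,0.45]
    - [0.25,0.05,0.45]
    - [0.25,0.05,0.45]
    - [0,0,0]
  twist: [0,0,0,0,0]

```text
time: 53.22
tool_pos: [481.9, 109.5, 97.7]
tcp_rot: [3.107, 0.425, -3.055]
contact_force: [0.1, 0.2, -9.4]
grip_width: 27.6
finger_force: 30.0
```

```bash
python3 d.py 150; python3 t.py 473 110 60 0;python3 f.py
```

```text
53.225 [481.9 109.5  97.7] [ 3.107  0.425 -3.055] [ 0.03   0.292  2.15   0.209  0.283 -1.823]
(1272, [502.9, 211.7], [475, 200, 56, 25]) [393.3 159.3 150. ] [ 2.2   2.4  -2.53]
(1368, [288.4, 327.8], [264, 314, 51, 28]) [458.6 107.9 150. ] [-0.01  0.1  -1.61]
[0.949 0.007 1.24 ]
[  1.21   0.15 -10.6 ] axial -9.39 [481.9 109.5  98. ] -200.5
```

arm_command:
  gripper: [20,20,20,20,20]
  dp:
    - [0.4,0,0.4]
    - [0.4,0,0.4]
    - [0.4,0,0.4]
    - [0.35,0,0.4]
    - [0,0,0]
  twist: [0,0,0,0,0]

```text
time: 53.9
tool_pos: [471.5, 107.7, 77.1]
tcp_rot: [3.099, 0.381, -3.053]
contact_force: [-0.7, -0.5, -10.2]
grip_width: 27.8
finger_force: 30.0
```

```bash
python3 d.py 150; python3 t.py 473 110 60 0;python3 f.py
```

```text
53.9 [471.5 107.7  77.1] [ 3.099  0.381 -3.053] [ 0.021  0.328  2.161  0.246  0.283 -1.87 ]
(1155, [512.2, 250.1], [487, 239, 60, 28]) [383.6 147.3 150. ] [ 2.04  2.05 -3.19]
(1359, [288.5, 327.9], [264, 314, 51, 28]) [417.4 100.9 150. ] [ 0.94  0.07 -2.84]
[0.207 0.056 0.671]
[ 0.38 -0.19 -9.98] axial -8.38 [471.8 107.8  77.4] -211.4
```

arm_command:
  gripper: [20,20,20,20,20]
  dp:
    - [0.18,0.03,0.4]
    - [0.18,0.03,0.4]
    - [0.18,0.03,0.4]
    - [0,0,0]
    - [0,0,0]
  twist: [0,0,0,0,0]

```text
time: 54.58
tool_pos: [476.4, 110.8, 62.8]
tcp_rot: [3.094, 0.358, -3.051]
contact_force: [-3.3, 1.8, -0.3]
grip_width: 28.0
finger_force: 29.8
```

```bash
python3 d.py 150; python3 t.py 473 110 50 0;python3 f.py
```

```text
54.575 [476.4 110.8  62.8] [ 3.094  0.358 -3.051] [ 0.025  0.371  2.142  0.254  0.283 -1.876]
(503, [522.0, 258.2], [504, 250, 56, 26]) [380.8 137.1 150. ] [ 2.26  1.61 -3.82]
(1414, [291.5, 327.6], [266, 314, 52, 28]) [402.8 100.9 150. ] [ 1.56  0.08 -3.63]
[ 0.308 -0.037  0.429]
[-3.72  0.88  0.71] axial 2.67 [476.4 110.7  62.8] -226.2
```

arm_command:
  gripper: [20,20,20,20,20]
  dp:
    - [0.22,0,0.17]
    - [0.22,0,0.17]
    - [0.22,0,0.17]
    - [0,0,0]
    - [0,0,0]
  twist: [0,0,0,0,0]

```text
time: 55.25
tool_pos: [469.1, 109.6, 55.8]
tcp_rot: [3.091, 0.34, -3.051]
contact_force: [-1.3, -1.1, -3.2]
grip_width: 27.7
finger_force: 30.0
```

```bash
python3 d.py 150; python3 f.py
```

```text
55.25 [469.1 109.6  55.8] [ 3.091  0.34  -3.051] [ 0.021  0.379  2.153  0.268  0.283 -1.895]
(81, [509.7, 277.9], [507, 271, 7, 16]) [374.2 129.1 150. ] [ 2.24  1.36 -4.05]
(981, [290.9, 323.0], [265, 314, 53, 20]) [386.8  97.6 150. ] [ 1.87  0.06 -3.99]
[-1.6  -0.46 -2.27] axial -0.93 [469.1 109.6  55.8] -227.7
```

arm_command:
  gripper: [20,20,20,20,20]
  dp:
    - [0.15,0,0.2]
    - [0.15,0,0.2]
    - [0.15,0,0.2]
    - [0,0,0]
    - [0,0,0]
  twist: [0,0,0,0,0]

```text
time: 55.92
tool_pos: [464.6, 110.6, 48.2]
tcp_rot: [3.086, 0.321, -3.049]
contact_force: [-14.1, 3.9, 16.4]
grip_width: 27.7
finger_force: 29.9
```

```bash
python3 d.py 150; python3 f.py
```

```text
55.925 [464.6 110.6  48.2] [ 3.086  0.321 -3.049] [ 0.02   0.394  2.155  0.28   0.287 -1.91 ]
(332, [292.0, 283.1], [268, 279, 50, 8]) [368.   95.7 150. ] [ 2.42  0.05 -4.42]
(154, [293.0, 315.1], [269, 314, 51, 4]) [373.9  96.6 150. ] [ 2.19  0.06 -4.34]
[-15.16   4.22  17.08] axial 22.45 [464.5 110.6  48.2] -231.4
```

arm_command:
  gripper: [35,45,50,55,55]
  dp:
    - [0,0,0]
    - [0,0,0]
    - [0,0,0]
    - [0,0,-0.2]
    - [0.06,0,-0.3]
  twist: [0,0,0,0,0]

```text
time: 56.6
tool_pos: [461.8, 108.2, 59.9]
tcp_rot: [3.088, 0.325, -3.05]
contact_force: [-0.4, -0.5, -0.6]
grip_width: 55.0
finger_force: 0.0
```

```bash
python3 d.py 100; python3 f.py
```

```text
56.6 [461.8 108.2  59.9] [ 3.088  0.325 -3.05 ] [ 0.015  0.363  2.155  0.256  0.312 -1.888]
(1107, [301.1, 274.9], [277, 263, 49, 24]) [428.6 110.3 100. ] [ 0.73  0.31 -1.25]
(199, [504.2, 279.7], [496, 274, 18, 13]) [426.8 200.2 100. ] [ 0.49  3.88 -0.97]
[-0.32  0.46  0.28] axial 0.38 [461.5 108.3  60.5] -219.5
```

arm_command:
  gripper: [55,60,60,60,60]
  dp:
    - [0.15,0.1,-0.6]
    - [0.25,0,-0.9]
    - [0.25,0,-0.9]
    - [0.2,0,-1]
    - [0,0,-1]
  twist: [0,0,0,0,0]

```text
time: 57.28
tool_pos: [406.2, 99.7, 157.8]
tcp_rot: [3.088, 0.325, -3.05]
contact_force: [-0.1, -0.3, -0.3]
grip_width: 60.2
finger_force: 0.0
```

arm_command:
  gripper: [60,60,60,60,60]
  dp:
    - [0,0,-1]
    - [0,0,-1]
    - [0,0,-1]
    - [0,0,0]
    - [0,0,0]
  twist: [0,0,0,0,0]

```text
time: 57.9
tool_pos: [383.3, 93.7, 227.4]
tcp_rot: [3.088, 0.325, -3.05]
contact_force: [0.6, 0.2, -0.2]
grip_width: 59.8
finger_force: 0.0
```

Run:
```python
from h import *
o=get_obs();r=o['tcp_rot'];p=o['tool_pos'];im=snap('wrist','w9.png');t=snap('top','top9.png');s=snap('side','side9.png')
print(o['time'],p,r,o['contact_force'])
def blobs(im,lo,hi,ms,mv,a0,a1):
    h=cv2.cvtColor(im,cv2.COLOR_RGB2HSV); m=cv2.inRange(h,(lo,ms,mv),(hi,255,255)); n,l,st,ce=cv2.connectedComponentsWithStats(m)
    return [(int(st[i,4]),ce[i].round(1).tolist(),st[i,:4].tolist()) for i in range(1,n) if a0<st[i,4]<a1]
print('wrist red',reds(im,50,9000)); print('blue w',blobs(im,105,125,120,40,60,9000))
R_t=reds(t,5,200);R_s=reds(s,5,200)
print('top',R_t);print('side',R_s)
for x in reds(im,50,9000): print('w@95',pl(x[1],95,'wrist',(p,r)).round(1))
for x in R_t: print('t@98',pl(x[1],98).round(1))
for x in R_s: print('s@98',pl(x[1],98,'side').round(1))
```

```text
57.9 [383.29220271  93.68104296 227.38928745] [ 3.08769905  0.32489825 -3.05009692] [ 0.58211783  0.23815791 -0.18371354]
wrist red [(1427, [509.3, 114.2], [489, 85, 38, 61]), (205, [288.3, 208.4], [278, 203, 20, 12]), (215, [386.1, 215.1], [375, 210, 22, 11]), (126, [253.2, 329.7], [247, 325, 14, 10])]
blue w [(196, [279.1, 205.3], [271, 198, 25, 28]), (440, [363.1, 214.4], [350, 205, 35, 26]), (144, [256.2, 317.6], [247, 314, 19, 11])]
top [(19, [465.9, 174.1], [461, 171, 10, 6]), (56, [477.4, 175.6], [469, 170, 16, 16]), (19, [258.0, 180.3], [256, 178, 6, 5]), (184, [485.2, 204.4], [474, 178, 20, 43]), (6, [455.3, 218.5], [454, 217, 3, 4]), (24, [466.8, 219.5], [461, 217, 12, 6]), (28, [208.7, 254.5], [206, 252, 7, 6]), (23, [247.4, 255.6], [245, 254, 6, 4]), (159, [161.4, 286.2], [152, 276, 20, 21])]
side [(14, [216.8, 173.3], [215, 171, 5, 5]), (123, [177.9, 180.2], [170, 173, 18, 15]), (22, [304.3, 183.5], [302, 181, 6, 6]), (29, [225.4, 191.9], [223, 188, 6, 8])]
w@95 [319.1 297.   95. ]
w@95 [435.  112.1  95. ]
w@95 [435.9 219.5  95. ]
w@95 [651.3  86.7  95. ]
t@98 [ 671.6 -499.2   98. ]
t@98 [ 667.9 -531.4   98. ]
t@98 [644.7  85.5  98. ]
t@98 [ 586.4 -550.4   98. ]
t@98 [ 545.5 -466.    98. ]
t@98 [ 543.2 -497.8   98. ]
t@98 [434.4 216.8  98. ]
t@98 [433.2 109.8  98. ]
t@98 [345.8 343.4  98. ]
s@98 [436.  213.6  98. ]
s@98 [327.7 206.1  98. ]
s@98 [647.   84.6  98. ]
s@98 [434.4 106.   98. ]
```

Run:
```python
from h import *
P=(np.array([383.292,93.681,227.389]),np.array([3.0877,.3249,-3.0501]))
for n,t,s,w in[('3',(247.4,255.6),(225.4,191.9),(288.3,208.4)),('2',(208.7,254.5),(216.8,173.3),(386.1,215.1)),('1',(258,180.3),(304.3,183.5),(253.2,329.7))]:
    x,e=tri([ray('top',t),ray('side',s),ray('wrist',w,P)]);y,f=tri([ray('top',t),ray('side',s)]);print(n,x.round(1),e,y.round(1),f)
a=cv2.imread('pics/top9.png')[195:270,180:300]; b=cv2.imread('pics/side9.png')[150:240,190:320]; h=cv2.cvtColor(cv2.imread('pics/w9.png'),cv2.COLOR_BGR2HSV)
# tray interior & dark bases in wrist picture
m=((h[...,2]<85)&(h[...,1]<90)).astype(np.uint8); n,l,st,ce=cv2.connectedComponentsWithStats(m)
for i in range(1,n):
    if st[i,4]>250 and st[i,1]<240:
        c=cv2.findContours((l==i).astype(np.uint8),0,2)[0][0]; q=cv2.approxPolyDP(c,4,True)[:,0]
        print(st[i],[pl(u,25,'wrist',P).round(0)[:2].tolist() for u in q][:10])
```

```text
3 [434.4 110.9  95.5] [np.float64(1.4), np.float64(1.1), np.float64(1.2)] [434.2 109.7  95.9] [np.float64(1.0), np.float64(1.0)]
2 [435.4 217.8  96.1] [np.float64(1.1), np.float64(1.4), np.float64(1.1)] [435.5 216.9  96.4] [np.float64(1.1), np.float64(1.1)]
1 [646.1  85.7  97.8] [np.float64(1.4), np.float64(1.2), np.float64(0.9)] [645.9  85.1  97.7] [np.float64(1.2), np.float64(1.2)]
[ 261  174   43   62 1797] [[436.0, 83.0], [529.0, 92.0], [526.0, 142.0], [433.0, 134.0]]
[ 333  180   53   60 1752] [[434.0, 188.0], [529.0, 196.0], [528.0, 246.0], [499.0, 236.0], [515.0, 239.0], [513.0, 221.0], [478.0, 205.0], [469.0, 207.0], [465.0, 245.0], [440.0, 244.0]]
[    0   207   560   213 66454] [[558.0, 578.0], [546.0, 554.0], [544.0, 502.0], [616.0, 529.0], [617.0, 516.0], [558.0, 413.0], [510.0, 428.0], [464.0, 340.0], [530.0, 305.0], [565.0, 341.0]]
```

```bash
python3 -c "
from h import *
print(get_obs()['time'],close_job())"
```

```text
the job is handed in; nothing more can be done
58.05 None
```

I handed the job in at 58 s; `close_job()` gave no verdict. The two weak stands, at the middle and −y places (slip about 2–3 N), look flat in the orange tray, and the sound one at +y (about 6 N) was left in its place, each gauge out about 10 mm by tool travel (images suggest 7–8 mm).

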